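Press a test cassette shut on the hand crank press and leave it clamped over centre

TASK

Take the one test cassette on the rack that is still unclosed (its cover stands up on its pins) and lay it in the press's nest, window side up and between the guide rails. Then wind the handwheel by its grip in the arrow's direction (top of the wheel towards the back of the press): the effort climbs to a peak and dies away through dead centre; stop a few degrees past dead centre, where the brake still holds the wheel by itself and the cassette stays clamped shut, and let go. Do not let the wheel run on over, and leave everything else on the bench where it stands.

Things in the scene. Friction and masses are not known exactly. Their poses are not given: they have to be found in the camera images.
- cassette_mid (a point): the unclosed test cassette: loose white plastic bar 70 x 20 mm, 45 g; a 4 mm bottom shell, a 3 mm open gap, a 3 mm cover on pins, so 10 mm high against 7 mm for the closed ones. This point: its centre, 5 mm above its underside; x along its length, z up. Grip it across its 20 mm sides, low enough to hold the bottom shell. Either end may go into the nest first
- rack: fixed staging rack: plate 74 x 216 x 6 mm with four ribs, each 64 long (along x), 13 wide, top 32 mm above the bench, at y = -81, -27, 27, 81 mm; origin at the centre of its underside. Each rib carries one cassette lying along it with its sides free, so fingers may reach up to 24 mm below the cassette beside the rib
- closed0: a closed cassette, 70 x 20 x 7 mm, loose on a rib of the rack; origin at the centre of its underside. Leave alone
- closed1: another closed cassette, the same
- closed2: another closed cassette, the same
- nest (a point): the nest: the point on its top, 60 mm above the bench, where the middle of the cassette's underside belongs; x points into the press, the cassette lies along it. It rests on a rib 14 mm wide (x -36 to 36 mm); guide rails 25 mm apart, 7 mm high, flaring above, stand only at x = 8 to 42 mm, a back stop at x = 39 mm. Beside the front half (x below 0) fingers have free room to 28 mm below the nest's top
- press: fixed grey bench crank press; origin on the bench under the nest, x into the press. Base x -95 to 115, 150 wide, 22 mm high. Head above the nest: underside at z 135, front at x -24, 100 mm wide, top 329; sprung punch 46 x 18 mm under it, face at z 108 to 119 while the ram is up. So load from the front, gripper leaning back about 30 to 40 degrees, holding the cassette's front end (29 mm from its middle)
- wheel_axis (a point): the handwheel's axis, 262 mm above the bench, at the level of the middle of its grip; axes as the press: x into it, y to its left along the axis, z up. Spoked wheel of 76 mm radius on the press's right side, its outer face 34 mm to the left of this point. Wind it about +y: its top goes towards the back of the press (+x)
- handle (a point): middle of the wheel's grip, a freely spinning black cylinder of 24 mm diameter, 56 mm long, along the axis, 60 mm from it. A gripper leaning outward from the wheel (to the press's right) by about 30 degrees clears it all the way round. A brake drags on the wheel: with the ram free it takes 3 to 6.5 N at the grip
- crankshaft (a joint): turn of the crankshaft, rad, growing as wound; 130 to 230 degrees to go, its reading at dead centre is not told, and the wheel is clamped on the shaft at any angle: feel for it. Creeping (after brisk steps drag reads up to 10 N low), grip force rises to 11-14 N some 20 degrees before dead centre, is back to 5-7 N there and drops 0.5 N per degree. Past 14 degrees the wheel is thrown over
- cover (a joint): how far the cassette's cover is pressed down, m: 0 unclosed, 0.003 closed; it takes about 12 N and stays down
- dropper0: white dropper bottle, 25 mm diameter, 68 mm high, standing; origin at the centre of its underside. Leave alone
- dropper1: another dropper bottle, the same
- tipbox: black pipette tip box, 84 x 122 x 71 mm, full; origin at the centre of its underside. Leave alone
- labels: roll of blank labels, 60 mm diameter, 42 mm high, on end; origin at the centre of its underside. Leave alone

How it is judged:
On the way, in this order (a step that is already met when the one before it is completed fails the run):
1. the unclosed cassette lies flat and released in the nest between its guide rails, ram still up (horizontal distance between cassette_mid and nest below 0.007 m and z of cassette_mid in the frame of nest below 0.008 m and angle between cassette_mid's own z axis and vertical below 0.1 rad and angle between the x axis of cassette_mid and the x axis of nest, either way round below 0.16 rad and contact force between the fingers and anything else below 0.1 N and value of joint crankshaft below 1.5416 rad and value of joint cover below 0.001 m), for 0.2 s.
2. the ram is down on the cassette and its cover is closed (value of joint cover above 0.0024 m and value of joint crankshaft below 2.5416 rad).
At the end, for the whole second after the job is handed in: The crank stands still by itself between 2 and 15 degrees past bottom dead centre, hands off; the cassette lies flat in the nest, its middle within 7 mm of the nest's and in line with it within 9 degrees, and its cover is pressed down (at least 2.4 of 3 mm) (value of joint crankshaft between 2.5716 and 2.8016 rad and velocity of joint crankshaft between -0.05 and 0.05 rad/s and value of joint cover above 0.0024 m and horizontal distance between cassette_mid and nest below 0.007 m and z of cassette_mid in the frame of nest below 0.008 m and angle between cassette_mid's own z axis and vertical below 0.1 rad and angle between the x axis of cassette_mid and the x axis of nest, either way round below 0.16 rad); the robot touches nothing.
It fails at once if the wheel runs on more than 22 degrees past dead centre and the clamp opens (value of joint crankshaft above 2.9316 rad).
It fails at once if a closed cassette is moved by more than 15 mm (distance of any of closed0, closed1, closed2 from where it was at the start of the episode above 0.015 m).
It fails at once if a dropper bottle, the tip box or the label roll is moved by more than 15 mm (distance of any of dropper0, dropper1, tipbox, labels from where it was at the start of the episode above 0.015 m).
It also fails if it takes over 70 s, if anything falls off the work surface, if the arm or the gripper's body presses on something with over 40 N, if the wrist force passes 120 N, or if a joint passes its speed limit or range.

ROBOT

A 7-joint arm with a two-finger parallel gripper is mounted at the origin on the work surface. World frame = base frame: x ahead of the robot, y to its left, z up, the work surface at z = 0. Lengths are in m, angles in rad, forces in N, time in s.
With the tool pointing down it reaches from about 0.425 to 0.95 m from the base axis. Payload 4.7 kg.
Tool frame: the origin (TCP) lies on the centre line of the jaws, within the pads' length; the fingertips stand tip_reach ahead of it and the grasp point (between the pads) lies 6 mm ahead of it (tip_reach is the distance from the TCP to the fingertips, in m); x points along the fingers, z is the direction in which the jaws open and shut, and the axes are right-handed (so a half turn about x gives the same grasp; the last joint's range is limited). The gripper opens to 87 mm and grips with 3 to 60 N. Pads are 19 mm wide; open, the fingers measure 117 mm over their backs; the gripper's body (75 mm by 190 mm) begins 51 mm behind the grasp point.
Start: joints at [-1.256, 0.469, -0.049, 1.532, 0.024, 1.141, -0.082], TCP at [0.227, 0.636, 0.248] pointing down, gripper open.
Joint ranges: [-2.59, 2.59], [-0.33, 1.99], [-1.39, 1.29], [0.1, 2.45], [-1.04, 4.18], [0.21, 1.99], [-2.66, 2.66]. Speed limits (rad/s): [2.57, 2.57, 3.14, 3.14, 3.14, 3.14, 3.14].

INTERFACE

Orientations are given as a rotation vector (axis times angle).
In Python, from station import state, capture, get_calibration, sign_off, tip_reach gives the robot as it stands.
- The arm moves only by the tool send_rows, never from a script. Its argument "motion" is a list of rows, each a list of 7 numbers: the finger opening in mm, from 0 to 87, then the shift along the tool's x, y, z in mm, then the turn, a rotation vector about the tool's x, y, z in rad. In form: [[jaw, tx, ty, tz, wx, wy, wz], ...]. A call has 1 to 5 rows; each row is the pose to reach, as a shift and turn from the pose measured when the call began, along the tool's axes at that moment; what a row does not reach only later rows make up. A row lasts 1/8 s, in which the tool goes at most 62.5 mm and 10.7 degrees, less where a joint would pass 70% of its speed; a pose out of reach is approached as far as the arm can. A call with a gripper value outside its range is refused whole. The fingers move at their own pace and stop on an object; "squeeze" is the grip in N (left out, the last holds). Time passes only in rows, so rows that repeat a pose let the fingers close. It gives the time, the measured TCP pose, the force and the opening at its end, in the units of the state.
- state(): the state, without advancing time (a new reading comes with each control period).
- capture(name): name is "scene" or "top"; returns the picture (384x512x3 uint8, red, green, blue); there is no depth.
- get_calibration(name): a dict with "intrinsics" (3x3 intrinsics, pixels), "cam_to_world" (4x4, takes a point from camera to world coordinates). Camera axes: x right, y up, looking along -z (the intrinsics and any distortion apply to the point x, -y, -z); pixel columns grow to the right and rows downward; lengths in m; the calibration is good to about 2 mm. A picture is of the moment at which its call begins. get_calibration takes no time and is no camera call.
- sign_off(): hands the job in, once; it reports no verdict.
The state is a dict: "time_s": time; "q": joint angles; "qvel": joint speeds; "joint_torque": joint torques, N m; "ee_pos": TCP position; "tool_rot": TCP orientation; "ft_force": force on the tool from outside, world axes, zero at the start; "ft_torque": the same for the moment, N m; "width": opening from 0.0 (shut) to 1.0 (fully open).
Only numpy, scipy, OpenCV 4.12 (cv2) and the standard library are available. Lean on these libraries where they do the work, as an engineer would, in place of code of your own. Each camera call takes 0.05 s, during which the arm holds its last target.

## Working session

There is one attempt and no reset: what is moved stays moved. The work goes in short steps, Python scripts to look and compute and a tool call to move; the robot and the scene stay as the last step left them, time stands still between calls to the robot, and variables do not carry over. Pictures are saved under pics/ and viewed, and the job is handed in when it is done.

Besides the shell and the picture viewer there is one more tool, called after "Request:" as name(argument=value, ...) on one line, values as JSON. send_rows: Moves the arm, as the interface text tells. Its arguments: {"type":"object","properties":{"motion":{"type":"array"},"squeeze":{"type":"number"}},"required":["motion"]}

```bash
ls; mkdir -p pics
python3 - <<'E'
from station import *
import cv2,numpy as np
print(state(), tip_reach if not callable(tip_reach) else tip_reach())
for n in("scene","top"):
    im=capture(n); cv2.imwrite(f"pics/{n}0.png",im[:,:,::-1]); c=get_calibration(n); print(n,c)
E
```

```text
pics
{'time_s': 0.0, 'q': array([-1.25588966,  0.46946846, -0.04859621,  1.53369013,  0.02413939,
        1.14100058, -0.08231911]), 'qvel': array([-0.00130228,  0.00107631,  0.00108112,  0.00034993, -0.00012394,
        0.00011167, -0.00041895]), 'joint_torque': array([-5.11474209e-04, -5.07985783e+01, -8.06161040e-02, -2.36144757e+01,
       -6.12798356e-02,  3.80032416e-02,  1.81880450e-04]), 'ee_pos': array([0.22733669, 0.63497981, 0.2464828 ]), 'tool_rot': array([-0.95356692,  1.35404327,  0.9515382 ]), 'ft_force': array([0.58050953, 0.10634253, 0.60243187]), 'ft_torque': array([ 0.00609224, -0.04086942,  0.02328913]), 'width': 1.0022639657933454} 0.025
scene {'intrinsics': array([[401.09468526,   0.        , 256.18753809],
       [  0.        , 401.09468526, 192.58436239],
       [  0.        ,   0.        ,   1.        ]]), 'cam_to_world': array([[-0.79012184, -0.31832774,  0.5238081 ,  1.05985046],
       [ 0.61292568, -0.40273974,  0.67979615,  0.6866601 ],
       [-0.00543964,  0.85817723,  0.51332471,  0.75617347],
       [ 0.        ,  0.        ,  0.        ,  1.        ]])}
top {'intrinsics': array([[365.56989843,   0.        , 257.68103741],
       [  0.        , 365.56989843, 193.08742104],
       [  0.        ,   0.        ,   1.        ]]), 'cam_to_world': array([[ 0.00911854,  0.99765723, -0.06780047,  0.45119172],
       [-0.99992321,  0.00966628,  0.00775502, -0.01853893],
       [ 0.00839223,  0.06772455,  0.99766876,  1.26376504],
       [ 0.        ,  0.        ,  0.        ,  1.        ]])}
```

View pics/scene0.png

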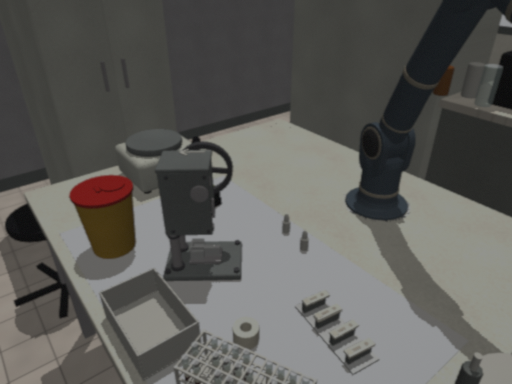

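View pics/top0.png

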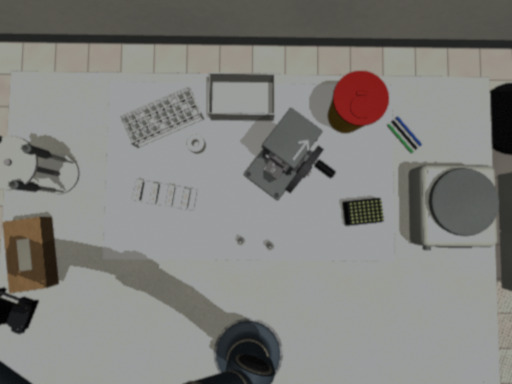

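The scene view shows the press centre left, with the wheel behind it, and the rack at about (335,330). The top view shows the press at about (285,150), the wheel and its black grip at (318,167), and the rack at (165,193). I'll zoom in on these.

Run:
```python
import cv2,numpy as np
t=cv2.imread("pics/top0.png");s=cv2.imread("pics/scene0.png")
def z(im,x0,x1,y0,y1,f,n,g=1.0):
    c=cv2.resize(im[y0:y1,x0:x1],None,fx=f,fy=f,interpolation=cv2.INTER_CUBIC)
    c=np.clip(c*g,0,255).astype(np.uint8)
    for x in range((x0+9)//10*10,x1,10): cv2.putText(c,str(x),(int((x-x0)*f),8),0,.3,(0,0,255));cv2.line(c,(int((x-x0+.5)*f),10),(int((x-x0+.5)*f),14),(0,0,255))
    for y in range((y0+9)//10*10,y1,10): cv2.putText(c,str(y),(0,int((y-y0+.5)*f)),0,.3,(0,0,255))
    cv2.imwrite(n,c)
z(t,125,205,170,220,9,"pics/t_rack.png")
z(t,235,345,100,205,5.5,"pics/t_press.png",1.3)
z(s,285,385,280,370,6,"pics/s_rack.png")
z(s,150,250,130,290,3.7,"pics/s_press.png",1.6)
```

```text
(no output)
```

View pics/t_rack.png

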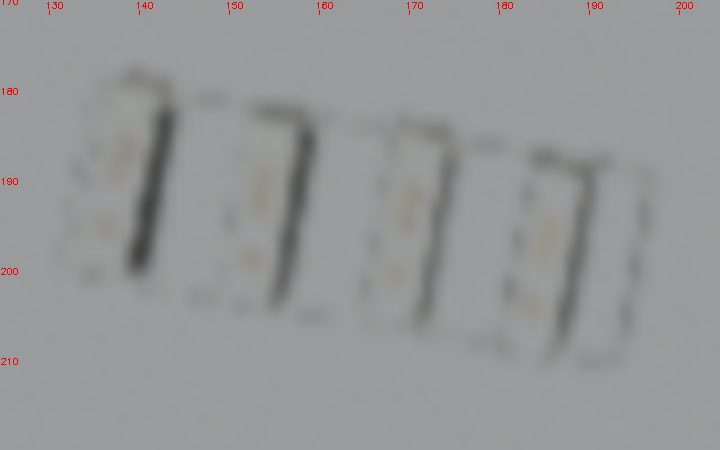

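View pics/t_press.png

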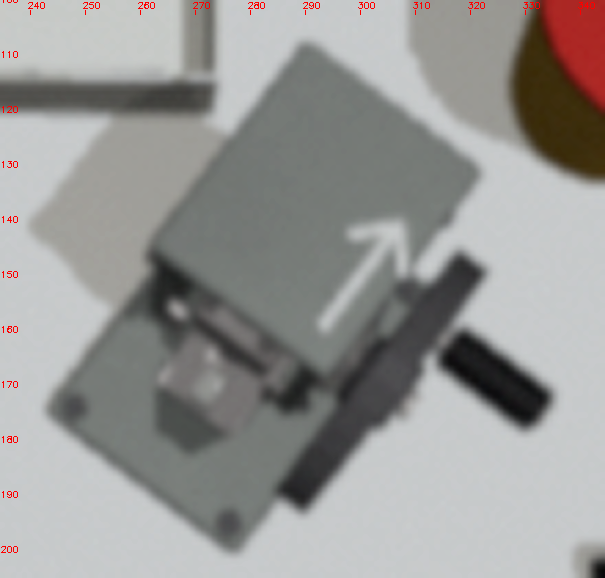

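View pics/s_rack.png

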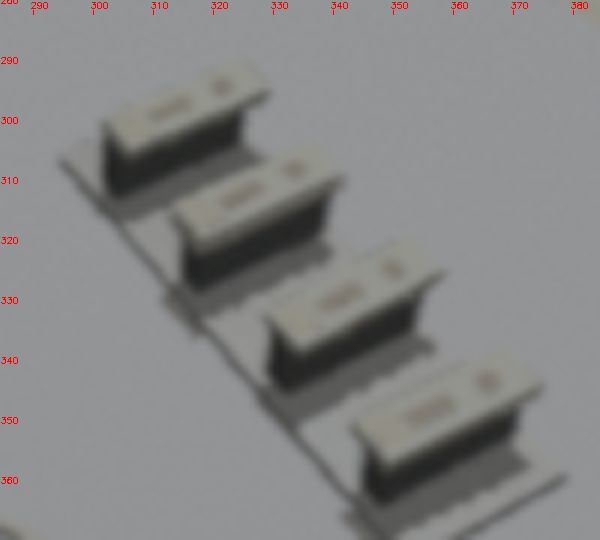

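View pics/s_press.png

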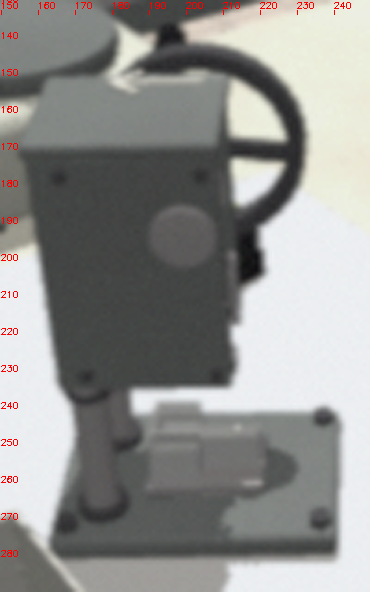

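```bash
cat > h.py <<'E'
import numpy as np,cv2
from station import *
C={n:get_calibration(n) for n in("scene","top")}
def ray(n,u,v):
    c=C[n];K=c["intrinsics"];M=c["cam_to_world"]
    d=np.array([(u-K[0,2])/K[0,0],-(v-K[1,2])/K[1,1],-1.]);d=M[:3,:3]@d
    return M[:3,3],d/np.linalg.norm(d)
def onz(n,u,v,z):
    o,d=ray(n,u,v);return o+d*(z-o[2])/d[2]
def tri(a,b):
    o1,d1=ray("scene",*a);o2,d2=ray("top",*b)
    A=np.c_[d1,-d2];t=np.linalg.lstsq(A,o2-o1,rcond=None)[0]
    p,q=o1+d1*t[0],o2+d2*t[1];return (p+q)/2,np.linalg.norm(p-q)
def proj(n,p):
    c=C[n];M=c["cam_to_world"];q=M[:3,:3].T@(np.asarray(p)-M[:3,3]);q=q*[1,-1,-1]
    r=c["intrinsics"]@q;return r[:2]/r[2]
E
python3 - <<'E'
from h import *
for n in("scene","top"):
    a=np.mean([capture(n).astype(float) for _ in range(8)],0); np.save(f"{n}.npy",a)
    z=(slice(280,372),slice(285,385)) if n=="scene" else (slice(172,216),slice(128,202))
    c=a[z]
    f=6 if n=="scene" else 10
    c=cv2.resize(c,None,fx=f,fy=f,interpolation=cv2.INTER_NEAREST)
    c=np.clip((c-30)*1.6,0,255)
    cv2.imwrite(f"pics/{n}_r2.png",c[:,:,::-1].astype(np.uint8))
    sat=a[z][:,:,0]-a[z][:,:,2]
    m=(sat>(np.median(sat)+14)).astype(np.uint8)
    k,l,st,ce=cv2.connectedComponentsWithStats(m)
    for i in range(1,k):
        w=(sat-np.median(sat)-8)*(l==i)
        y,x=np.mgrid[0:sat.shape[0],0:sat.shape[1]]
        if st[i,4]>1: print(n,st[i,4],(x*w).sum()/w.sum()+z[1].start,(y*w).sum()/w.sum()+z[0].start)
E
```

```text
scene 6 383.35331230283913 280.65930599369085
scene 5 321.758389261745 293.62080536912754
scene 10 312.96854304635764 297.7119205298013
scene 12 306.48936170212767 300.49787234042554
scene 5 333.7730263157895 307.60526315789474
scene 13 325.0885922330097 311.79490291262135
scene 14 318.09914320685436 315.1187270501836
scene 6 349.9943181818182 324.47727272727275
scene 14 341.2610722610723 329.08857808857806
scene 15 334.3582766439909 332.7517006802721
scene 6 365.8404255319149 342.85372340425533
scene 15 356.28786251342643 347.76047261009666
scene 12 349.23853211009174 351.4082568807339
top 2 138.0 187.5
top 3 154.0 190.04242424242423
top 2 170.0 192.4957264957265
```

View pics/scene_r2.png

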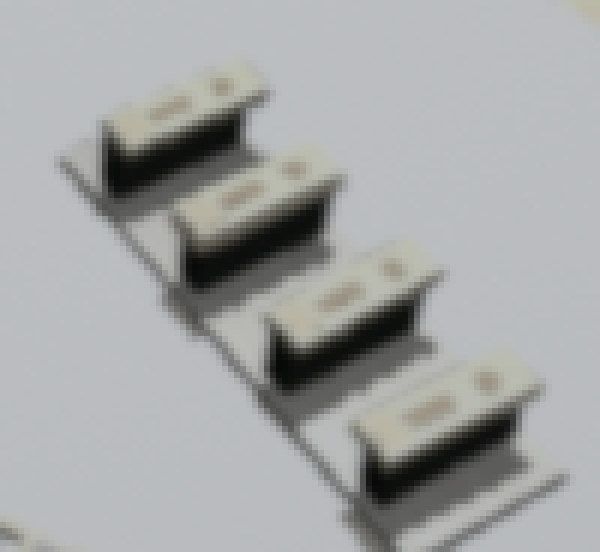

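View pics/top_r2.png

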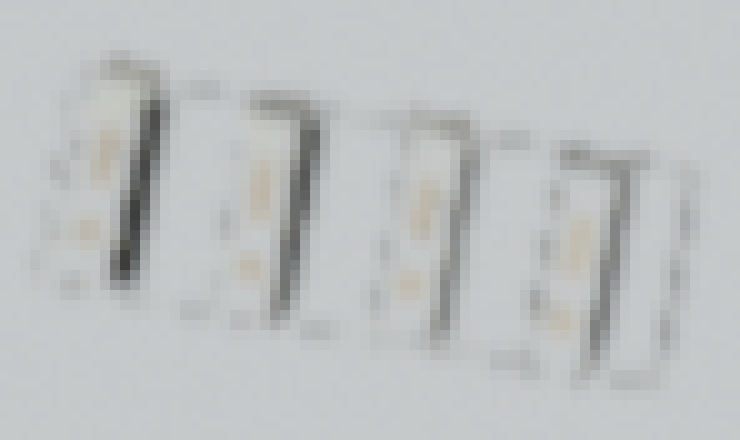

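Run:
```python
import numpy as np,cv2
a=np.load("scene.npy");t=np.load("top.npy")
tiles=[]
for (x,y) in [(320,300),(332,314),(346,332),(362,349)]:
    c=a[y-22:y+18,x-24:x+24]
    c=cv2.resize(c,None,fx=8,fy=8,interpolation=cv2.INTER_CUBIC)
    tiles.append(np.clip((c-90)*2.6,0,255) if 0 else np.clip((c-20)*1.7,0,255))
g=np.vstack([np.hstack(tiles[:2]),np.hstack(tiles[2:])])
cv2.imwrite("pics/s4.png",g[:,:,::-1].astype(np.uint8))
tiles=[]
for (x,y) in [(187,199),(171,195),(155,193),(139,190)]:
    c=t[y-15:y+15,x-14:x+14]
    c=cv2.resize(c,None,fx=12,fy=9,interpolation=cv2.INTER_CUBIC)
    tiles.append(np.clip((c-100)*2.5,0,255))
g=np.vstack([np.hstack(tiles[:2]),np.hstack(tiles[2:])])
cv2.imwrite("pics/t4.png",g[:,:,::-1].astype(np.uint8))
```

```text
(no output)
```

View pics/s4.png

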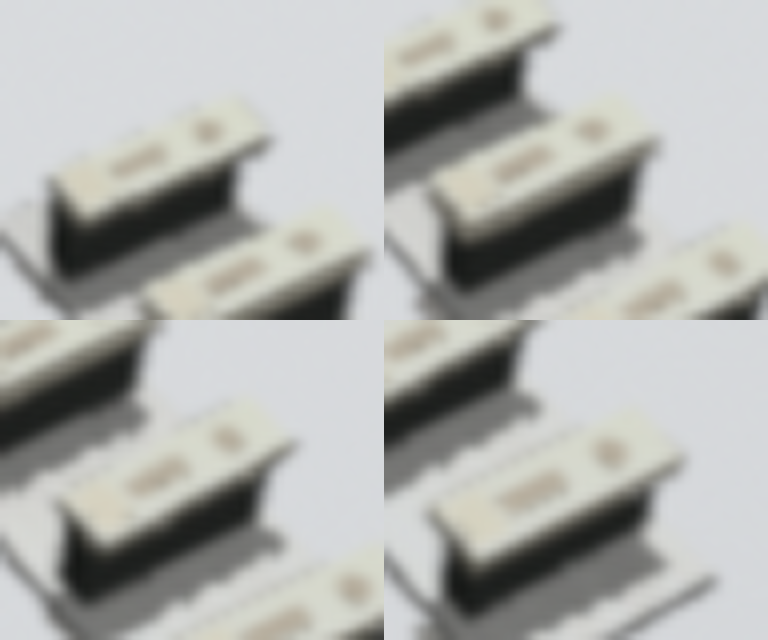

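View pics/t4.png

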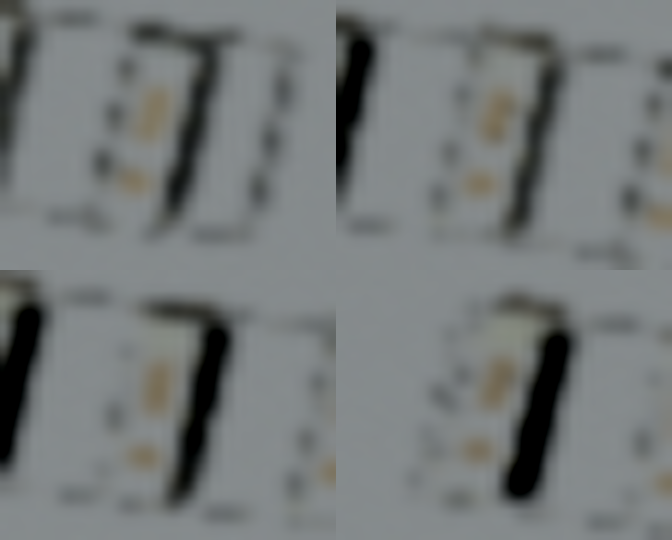

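In the scene view, the second cassette (B, at 332,314) shows a grey band under its cover that the others lack. I'll check this by triangulating the heights of the tops.

Run:
```python
from h import *
a=np.load("scene.npy");t=np.load("top.npy")
def cen(im,u,v,r,bg=None):
    u0,v0=int(round(u)),int(round(v))
    ys,xs=np.mgrid[v0-r:v0+r+1,u0-r:u0+r+1]
    p=im[v0-r:v0+r+1,u0-r:u0+r+1]; w=p[...,0]-p[...,2]; 
    w=np.clip(w-(np.percentile(w,60)),0,None)
    return (xs*w).sum()/w.sum(),(ys*w).sum()/w.sum()
sw=[(321.8,293.6),(333.8,307.6),(350,324.5),(365.8,342.9)]
sb=[(313,297.7),(325.1,311.8),(341.3,329.1),(356.3,347.8)]
# top: from crops: tile centre offset
tw=[];tb=[]
tp=[((187,199),(130,180),(152,115)),((171,195),(480-336,183),(497-336,117)),((155,193),(143,457-270),(158,388-270)),((139,190),(477-336,450-270),(497-336,385-270))]
for i,((x,y),w,b) in enumerate(tp):
    f=lambda p:(x-14+p[0]/12-.5,y-15+p[1]/9-.5)
    W=cen(t,*f(w),2);B=cen(t,*f(b),3)
    for nm,s,T in(("well",sw[i],W),("win",sb[i],B)):
        p,e=tri(s,T); print("ABCD"[i],nm,np.round(T,1),np.round(p,4),round(e,4))
```

```text
A well [183.8 203.8] [0.4968 0.218  0.0394] 0.0019
A win [185.3 196.2] [0.5223 0.2137 0.0381] 0.0022
B well [168.6 200. ] [0.509  0.2685 0.0416] 0.002
B win [169.9 192.3] [0.5345 0.2648 0.0417] 0.0017
C well [152.6 198.3] [0.5144 0.3231 0.0377] 0.0021
C win [153.7 190.5] [0.5402 0.3199 0.0384] 0.0016
D well [136.3 194.7] [0.5262 0.3773 0.0382] 0.0027
D win [138. 187.] [0.5519 0.3728 0.038 ] 0.0023
```

Run:
```python
from h import *
a=np.load("scene.npy")
# rectify plane z=.042 around B at 0.25mm/px from the scene view
S=0.00025
def rect(z,cx,cy,n=400):
    g=np.mgrid[0:n,0:n]; X=cx+(g[1]-n/2)*S; Y=cy+(g[0]-n/2)*S
    c=C["scene"];M=c["cam_to_world"];P=np.stack([X,Y,0*X+z],-1)-M[:3,3];q=(P@M[:3,:3])*[1,-1,-1];r=q@c["intrinsics"].T
    uv=(r[...,:2]/r[...,2:]).astype(np.float32)
    return cv2.remap(a.astype(np.float32),uv[...,0],uv[...,1],cv2.INTER_CUBIC)
im=rect(.042,.525,.267)
sat=im[...,0]-im[...,2]; print(np.percentile(sat,[5,25,50,75,95]))
v=np.clip(im*1.5-60,0,255).astype(np.uint8)
s=np.clip(sat*8+60,0,255).astype(np.uint8)
cv2.imwrite("pics/rB.png",np.hstack([v[:,:,::-1],cv2.cvtColor(s,cv2.COLOR_GRAY2BGR)]))
```

```text
[-3.22123718 -2.6927681   0.91133499  5.34355354  9.68697281]
```

View pics/rB.png

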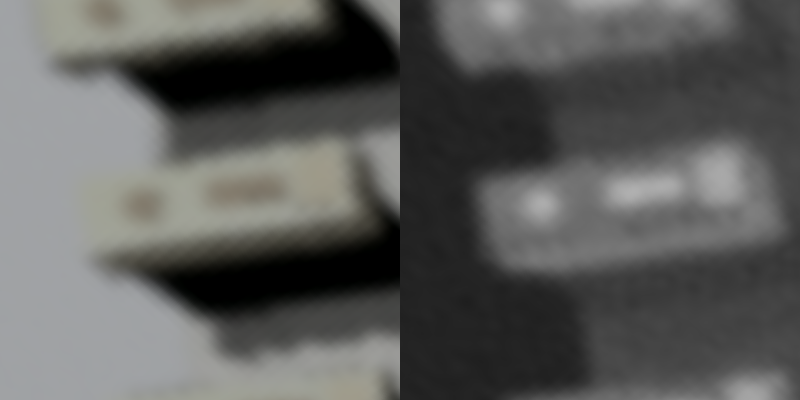

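B is the unclosed one, with its top at about 41.6 mm against about 38 mm for the others. Next is the press pose.

Run:
```python
from h import *
a=np.load("scene.npy");t=np.load("top.npy")
# rectify both at z=.022 about the press, x right, y up, 0.7 mm/px
def rect(n,im,z,cx,cy,S,w,h,yaw=0):
    g=np.mgrid[0:h,0:w]; lx=(g[1]-w/2)*S; ly=-(g[0]-h/2)*S
    X=cx+lx*np.cos(yaw)-ly*np.sin(yaw);Y=cy+lx*np.sin(yaw)+ly*np.cos(yaw)
    c=C[n];M=c["cam_to_world"];P=np.stack([X,Y,0*X+z],-1)-M[:3,3];q=(P@M[:3,:3])*[1,-1,-1];r=q@c["intrinsics"].T
    uv=(r[...,:2]/r[...,2:]).astype(np.float32)
    return cv2.remap(im.astype(np.float32),uv[...,0],uv[...,1],cv2.INTER_CUBIC)
for n,pts in(("top",[(243,174),(277,200)]),("scene",[(163,276),(240.5,276),(241,241)])):
    for p in pts: print(n,p,onz(n,*p,.022))
T=rect("top",t,.022,.62,-.04,.001,380,380);Sx=rect("scene",a,.022,.62,-.04,.001,380,380)
g=np.hstack([T,Sx]);cv2.imwrite("pics/rP.png",np.clip(g*1.3,0,255)[:,:,::-1].astype(np.uint8))
```

```text
top (243, 174) [0.60043873 0.02254972 0.022     ]
top (277, 200) [ 0.51264859 -0.09412621  0.022     ]
scene (163, 276) [ 0.76849912 -0.09844599  0.022     ]
scene (240.5, 276) [0.60687263 0.02847012 0.022     ]
scene (241, 241) [ 0.51763241 -0.09237304  0.022     ]
```

View pics/rP.png

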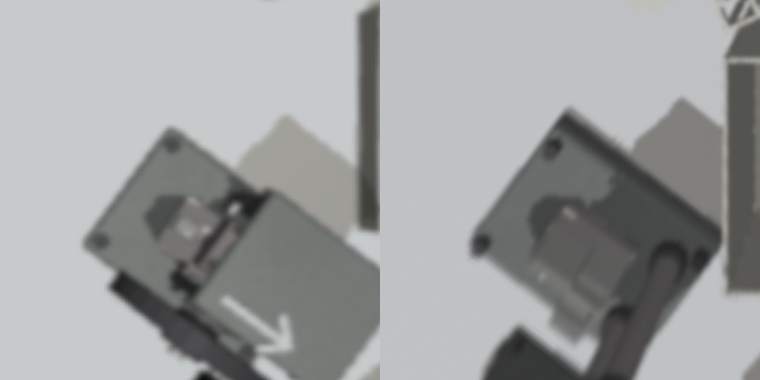

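```bash
python3 - <<'E'
from h import *
P=[(290.5,106.8),(322.1,130.8),(261.8,144.6),(292.7,168.2)]
W=[onz("top",*p,.329) for p in P]
for w in W: print(w.round(4))
d=lambda a,b:(np.degrees(np.arctan2(*(b-a)[1::-1])).round(2),np.linalg.norm(b-a).round(4))
print("x dirs",d(W[2],W[0]),d(W[3],W[1]),"y dirs",d(W[3],W[2]),d(W[1],W[0]))
fm=(W[2]+W[3])/2
for yaw in(-37.,-38.):
    y=np.radians(yaw);ex=np.array([np.cos(y),np.sin(y),0]);print("nest from head",fm+.024*ex)
    bm=(onz("top",243,174,.022)+onz("top",277,200,.022))/2; print("from base front",bm+.095*ex)
E
python3 - <<'E'
import numpy as np,cv2
t=np.load("top.npy");s=np.load("scene.npy")
c=cv2.resize(t[152:205,240:300],None,fx=12,fy=12,interpolation=cv2.INTER_CUBIC);cv2.imwrite("pics/tn.png",np.clip(c*1.6-30,0,255)[:,:,::-1].astype(np.uint8))
c=cv2.resize(s[232:284,160:246],None,fx=9,fy=9,interpolation=cv2.INTER_CUBIC);cv2.imwrite("pics/sn.png",np.clip(c*2.2-60,0,255)[:,:,::-1].astype(np.uint8))
E
```

```text
[ 0.741  -0.1093  0.329 ]
[ 0.6785 -0.1916  0.329 ]
[ 0.6405 -0.0353  0.329 ]
[ 0.5799 -0.1155  0.329 ]
x dirs (np.float64(-36.37), np.float64(0.1248)) (np.float64(-37.68), np.float64(0.1246)) y dirs (np.float64(52.89), np.float64(0.1005)) (np.float64(52.78), np.float64(0.1034))
nest from head [ 0.6293613 -0.08983    0.329    ]
from base front [ 0.63241403 -0.09296067  0.022     ]
nest from head [ 0.62910631 -0.09016232  0.329     ]
from base front [ 0.63140468 -0.09427608  0.022     ]
```

View pics/tn.png

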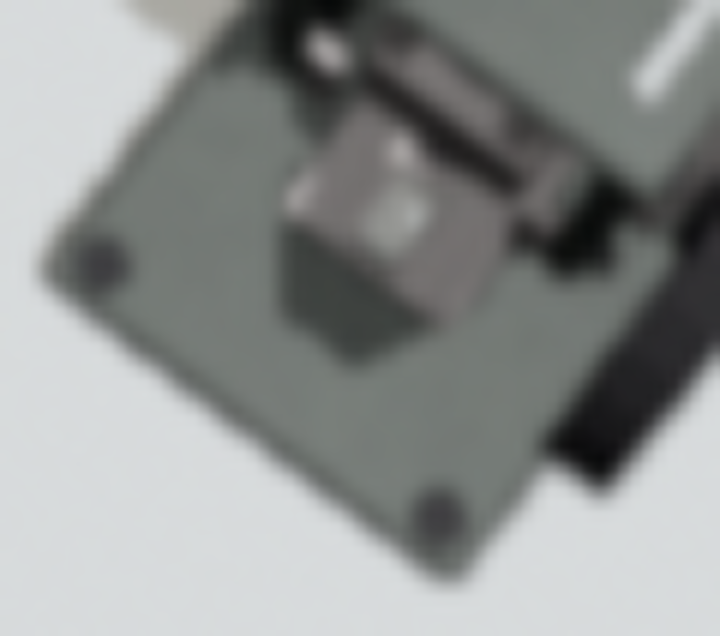

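View pics/sn.png

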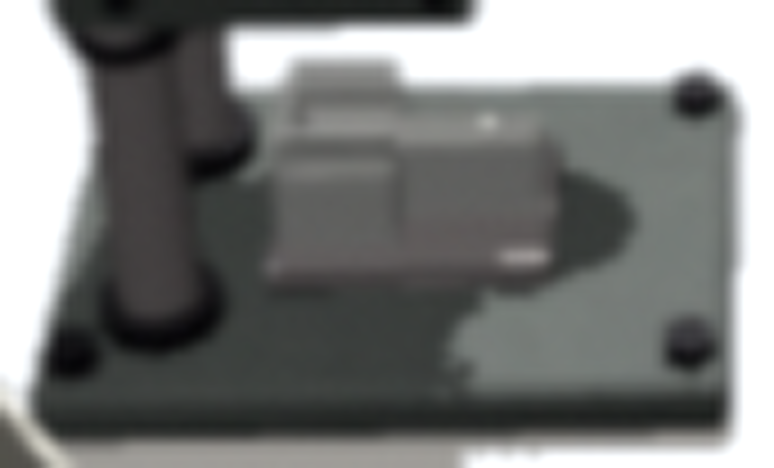

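Run:
```python
from h import *
y=np.radians(-37.3);ex=np.array([np.cos(y),np.sin(y),0]);ey=np.array([-np.sin(y),np.cos(y),0])
N=np.array([.630,-.0915,.06]);
def loc(p): q=p-N; return np.array([q@ex,q@ey,q[2]]).round(4)
s=lambda u,v:(160+u/9-.5,232+v/9-.5)
t=lambda u,v:(240+u/12-.5,152+v/12-.5)
print("rib front L/R",loc(onz("scene",*s(550,143),.06)),loc(onz("scene",*s(543,119),.06)))
print("rail L front-out top? ",loc(onz("scene",*s(398,152),.067)),"rail R",loc(onz("scene",*s(398,72),.067)))
print("block front bottom L (z.022)",loc(onz("scene",*s(548,270),.022)))
print("top view block front L,R at .03:",loc(onz("top",*t(285,195),.032)),loc(onz("top",*t(440,325),.032)),"R",loc(onz("top",*t(500,240),.032)))
```

```text
rib front L/R [-0.0355  0.0079 -0.    ] [-0.0325 -0.0039 -0.    ]
rail L front-out top?  [0.0092 0.0203 0.007 ] rail R [ 0.0133 -0.0191  0.007 ]
block front bottom L (z.022) [-0.0339  0.0225 -0.038 ]
top view block front L,R at .03: [-0.0344  0.0307 -0.028 ] [-0.0367 -0.0265 -0.028 ] R [-0.0072 -0.0251 -0.028 ]
```

Run:
```python
from h import *
a=np.load("scene.npy");t=np.load("top.npy")
y=np.radians(-37.3);ex=np.array([np.cos(y),np.sin(y),0]);ey=np.array([-np.sin(y),np.cos(y),0])
N=np.array([.6313,-.0918,0.])
def loc(p): q=p-N; return np.array([q@ex,q@ey,q[2]]).round(4)
p,e=tri((217,196),(325,169));print("grip",loc(p),e)
z=lambda u,v:(235+u/5.5-.5,100+v/5.5-.5)
for nm,q in(("front end rim out",(302,510)),("front rim in",(275,490)),("rear rim out",(487,268)),("rear in",(460,252))):
    print(nm,loc(onz("top",*z(*q),.262)))
for h in (.22,.24,.262,.28,.3):
    print(h,[loc(onz("top",*z(*q),h))[:2] for q in((463,330),(552,398),(528,430),(440,362))])
c=cv2.resize(a[130:215,180:240],None,fx=9,fy=9,interpolation=cv2.INTER_CUBIC);cv2.imwrite("pics/sw.png",np.clip(c*2.2,0,255)[:,:,::-1].astype(np.uint8)[:600])
c=cv2.resize(a[180:215,180:240],None,fx=12,fy=12,interpolation=cv2.INTER_CUBIC);cv2.imwrite("pics/sw2.png",np.clip(c*2.5,0,255)[:,:,::-1].astype(np.uint8))
```

```text
grip [ 0.0195 -0.1276  0.1537] 0.08388820481856596
front end rim out [-0.0734 -0.0832  0.262 ]
front rim in [-0.0737 -0.0665  0.262 ]
rear rim out [ 0.081  -0.0825  0.262 ]
rear in [ 0.0791 -0.0668  0.262 ]
0.22 [array([ 0.0583, -0.0937]), array([ 0.0584, -0.1522]), array([ 0.0372, -0.1524]), array([ 0.0374, -0.0944])]
0.24 [array([ 0.0536, -0.0929]), array([ 0.0537, -0.1503]), array([ 0.0329, -0.1505]), array([ 0.0331, -0.0936])]
0.262 [array([ 0.0484, -0.092 ]), array([ 0.0485, -0.1481]), array([ 0.0282, -0.1483]), array([ 0.0284, -0.0926])]
0.28 [array([ 0.0442, -0.0912]), array([ 0.0442, -0.1464]), array([ 0.0243, -0.1466]), array([ 0.0245, -0.0919])]
0.3 [array([ 0.0395, -0.0904]), array([ 0.0395, -0.1444]), array([ 0.02  , -0.1446]), array([ 0.0202, -0.0911])]
```

View pics/sw.png

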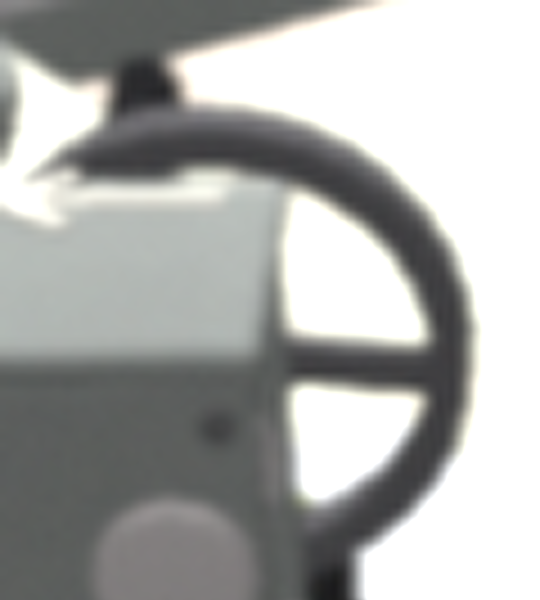

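View pics/sw2.png

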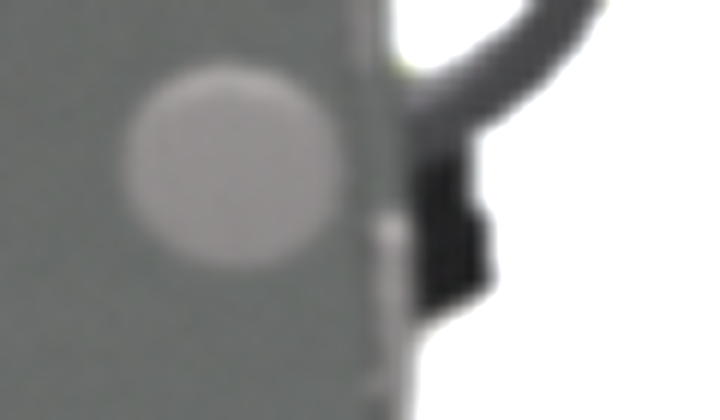

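Run:
```python
from h import *
y=np.radians(-37.3);ex=np.array([np.cos(y),np.sin(y),0]);ey=np.array([-np.sin(y),np.cos(y),0])
N=np.array([.6313,-.0918,0.])
W=lambda l:N+l[0]*ex+l[1]*ey+np.array([0,0,l[2]])
tb=onz("top",363,212,.071);print("tipbox",tb,proj("scene",tb))
for th in range(-30,90,10):
    r=np.radians(th)
    for yy in (-.093,-.149):
        print(th,yy,proj("scene",W([.003+.06*np.sin(r),yy,.262+.06*np.cos(r)])).round(1),proj("top",W([.003+.06*np.sin(r),yy,.262+.06*np.cos(r)])).round(1))
p,e=tri((196.5,139),(325,169));print(p,e)
```

```text
tipbox [ 0.47366058 -0.37242961  0.071     ] [203.16680154 185.271404  ]
-30 -0.093 [214.6 147.8] [305.1 179.1]
-30 -0.149 [216.2 139.3] [322.1 192.3]
-20 -0.093 [210.9 146.3] [307.5 176.1]
-20 -0.149 [212.7 137.9] [324.6 189.3]
-10 -0.093 [207.  145.4] [310.  172.9]
-10 -0.149 [209. 137.] [327.2 186.1]
0 -0.093 [203.  145.1] [312.5 169.7]
0 -0.149 [205.2 136.7] [329.7 182.9]
10 -0.093 [199.1 145.5] [314.8 166.6]
10 -0.149 [201.4 137.1] [332.  179.8]
20 -0.093 [195.4 146.4] [317.  163.8]
20 -0.149 [197.8 138. ] [334.1 176.9]
30 -0.093 [191.9 148. ] [318.9 161.2]
30 -0.149 [194.5 139.5] [335.9 174.2]
40 -0.093 [188.9 150.1] [320.5 159. ]
40 -0.149 [191.6 141.6] [337.4 171.9]
50 -0.093 [186.3 152.7] [321.6 157.3]
50 -0.149 [189.2 144. ] [338.4 170.1]
60 -0.093 [184.4 155.6] [322.4 156. ]
60 -0.149 [187.3 146.9] [339.  168.8]
70 -0.093 [183.1 158.8] [322.7 155.4]
70 -0.149 [186. 150.] [339.2 168. ]
80 -0.093 [182.5 162.2] [322.6 155.2]
80 -0.149 [185.4 153.3] [338.9 167.7]
[ 0.57842989 -0.19864195  0.32923401] 0.00044620551160520436
```

```bash
cat >> h.py <<'E'
from scipy.spatial.transform import Rotation as Rn
YAW=np.radians(-37.3)
N=np.array([.6313,-.0918,0.])
def axes(yaw): return np.array([np.cos(yaw),np.sin(yaw),0]),np.array([-np.sin(yaw),np.cos(yaw),0]),np.array([0,0,1.])
def tool(xd,zd):
    xd=xd/np.linalg.norm(xd);zd=zd-zd@xd*xd;zd/=np.linalg.norm(zd);return np.c_[xd,np.cross(zd,xd),zd]
def lean_back(yaw,deg,s):
    u,v,k=axes(yaw);a=np.radians(deg);return tool(np.sin(a)*u-np.cos(a)*k,s*v)
def lean_right(yaw,deg,s):
    u,v,k=axes(yaw);a=np.radians(deg);return tool(np.sin(a)*v-np.cos(a)*k,s*u)
def go(grasp,R,n=5,st=None):
    """rows to bring grasp point (6mm ahead of TCP) to 'grasp' with R"""
    s=st or state();R0=Rn.from_rotvec(s["tool_rot"]).as_matrix()
    p=np.asarray(grasp)-.006*R[:,0]
    d=R0.T@(p-s["ee_pos"])*1000;w=Rn.from_matrix(R0.T@R).as_rotvec()
    print("shift mm",d.round(1),"turn",w.round(3),"| dist",np.linalg.norm(d).round(0),"deg",np.degrees(np.linalg.norm(w)).round(1),"q",s["q"].round(2),"t",round(s["time_s"],2))
    return d,w
def gp(s=None):
    s=s or state();R=Rn.from_rotvec(s["tool_rot"]).as_matrix();return s["ee_pos"]+.006*R[:,0],R
E
python3 - <<'E'
from h import *
g,R=gp();print(g,R.round(3))
u,v,k=axes(np.radians(-9.5))
c=np.array([.530,.266,0]);e=c-.029*u
for s in(1,-1):
    print(s);T=lean_back(np.radians(-9.5),38,s);print(T.round(2));go(e+[0,0,.13],T)
    print("press");go(N,lean_back(YAW,38,s)); print("wheel");go(N,lean_right(YAW,30,s))
E
```

```text
[0.22745368 0.63553575 0.24157481] [[-0.    -0.941  0.337]
 [ 0.     0.337  0.941]
 [-1.     0.     0.   ]]
1
[[ 0.61 -0.78  0.17]
 [-0.1   0.13  0.99]
 [-0.79 -0.62  0.  ]]
shift mm [ 112.8 -377.2 -251.7] turn [-0.171 -0.059 -0.661] | dist 467.0 deg 39.3 q [-1.26  0.47 -0.05  1.53  0.02  1.14 -0.08] t 0.9
press
shift mm [ 242.8 -621.8 -547.6] turn [ 0.296  0.102 -0.658] | dist 863.0 deg 41.7 q [-1.26  0.47 -0.05  1.53  0.02  1.14 -0.08] t 0.9
wheel
shift mm [ 242.3 -624.5 -551.6] turn [ 1.829 -0.49   0.359] | dist 868.0 deg 110.4 q [-1.26  0.47 -0.05  1.53  0.02  1.14 -0.08] t 0.9
-1
[[ 0.61  0.78 -0.17]
 [-0.1  -0.13 -0.99]
 [-0.79  0.62 -0.  ]]
shift mm [ 112.8 -377.2 -251.7] turn [ 2.81  -0.968  0.086] | dist 467.0 deg 170.4 q [-1.26  0.47 -0.05  1.53  0.02  1.14 -0.08] t 0.9
press
shift mm [ 242.8 -621.8 -547.6] turn [-2.692  0.927  0.144] | dist 863.0 deg 163.4 q [-1.26  0.47 -0.05  1.53  0.02  1.14 -0.08] t 0.9
wheel
shift mm [ 242.3 -624.5 -551.6] turn [-1.233 -0.33  -0.451] | dist 868.0 deg 77.6 q [-1.26  0.47 -0.05  1.53  0.02  1.14 -0.08] t 0.9
```

Request:
send_rows(motion=[[36,10,-47,-31,-0.02,-0.01,-0.1],[36,24,-94,-63,-0.05,-0.02,-0.22],[36,38,-141,-94,-0.08,-0.03,-0.34],[36,52,-188,-125,-0.11,-0.04,-0.46],[36,66,-235,-157,-0.13,-0.05,-0.56]], squeeze=25)

```text
time_s: 1.52
ee_pos: [0.3964, 0.4077, 0.1817]
tool_rot: [-1.309, 0.906, 0.63]
ft_force: [0.1, 0.3, 0.2]
width: 0.514
```

Run:
```python
from h import *
u,v,k=axes(np.radians(-9.5))
c=np.array([.530,.266,0]);e=c-.029*u
T=lean_back(np.radians(-9.5),38,1);go(e+[0,0,.10],T)
```

```text
shift mm [ 131.6  -66.9 -113.9] turn [-0.039 -0.012 -0.099] | dist 186.0 deg 6.1 q [-1.32  0.32  0.21  2.07  0.74  0.75 -0.31] t 1.52
```

Request:
send_rows(motion=[[36,33,-17,-28,-0.01,0,-0.03],[36,66,-33,-57,-0.02,-0.01,-0.05],[36,99,-50,-86,-0.03,-0.01,-0.08],[36,132,-67,-114,-0.04,-0.01,-0.1],[36,132,-67,-114,-0.04,-0.01,-0.1]])

```text
time_s: 2.15
ee_pos: [0.4986, 0.267, 0.1034]
tool_rot: [-1.379, 0.824, 0.573]
ft_force: [-0.5, 0.1, -0.4]
width: 0.416
```

Run:
```python
from h import *
u,v,k=axes(np.radians(-9.5))
c=np.array([.530,.266,0]);e=c-.029*u
T=lean_back(np.radians(-9.5),38,1);go(e+[0,0,.034],T)
a=capture("scene");c=cv2.resize(a[210:370,260:420],None,fx=3.7,fy=3.7,interpolation=cv2.INTER_CUBIC);cv2.imwrite("pics/s1.png",c[:,:,::-1])
b=capture("top");d=cv2.resize(b[150:230,120:220],None,fx=6,fy=6,interpolation=cv2.INTER_CUBIC);cv2.imwrite("pics/t1.png",d[:,:,::-1])
```

```text
shift mm [50.  41.1  4.6] turn [-0.001 -0.009  0.002] | dist 65.0 deg 0.5 q [-1.24  0.45  0.49  2.27  1.33  0.36 -0.68] t 2.15
```

View pics/s1.png

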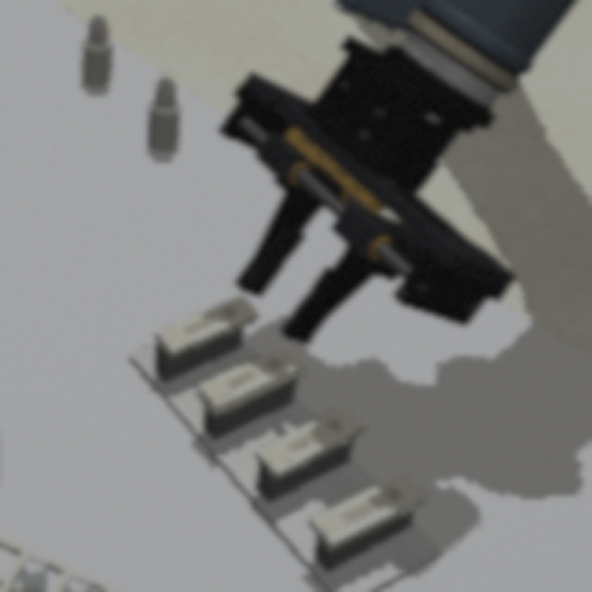

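View pics/t1.png

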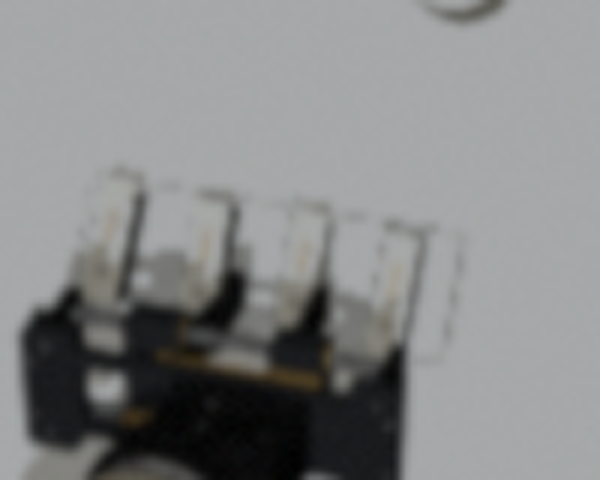

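Run:
```python
from h import *
g,R=gp()
for s in(1,-1):
    p=g+.019*R[:,0]+s*.018*R[:,2]; q=proj("scene",p);r=proj("top",p);print(p.round(3),((q-[260,210])*3.7).round(),((r-[120,150])*6).round())
```

```text
[0.516 0.287 0.085] [296. 334.] [240. 281.]
[0.51  0.251 0.085] [259. 297.] [306. 293.]
```

Request:
send_rows(motion=[[36,15,12,3,0,0,0],[36,30,25,5,0,0,0],[36,42,34,5,0,0,0],[36,50,41,5,0,-0.01,0],[36,50,41,5,0,-0.01,0]])

```text
time_s: 2.88
ee_pos: [0.4969, 0.2785, 0.0396]
tool_rot: [-1.373, 0.809, 0.588]
ft_force: [-0.4, 0.1, -0.3]
width: 0.412
```

Run:
```python
from h import *
u,v,k=axes(np.radians(-9.5))
c=np.array([.530,.266,0]);e=c-.029*u
T=lean_back(np.radians(-9.5),38,1);go(e+[0,0,.034],T);print(state()["ft_force"],gp()[0])
a=capture("scene");c=cv2.resize(a[260:360,280:400],None,fx=6,fy=6,interpolation=cv2.INTER_CUBIC);cv2.imwrite("pics/s2.png",c[:,:,::-1])
```

```text
shift mm [ 1.8 -1.1 -6.9] turn [0.002 0.011 0.   ] | dist 7.0 deg 0.6 q [-1.21  0.6   0.45  2.28  1.76  0.31 -1.18] t 2.88
[-0.43181969  0.09926159 -0.28822799] [0.50054232 0.27798777 0.03485562]
```

View pics/s2.png

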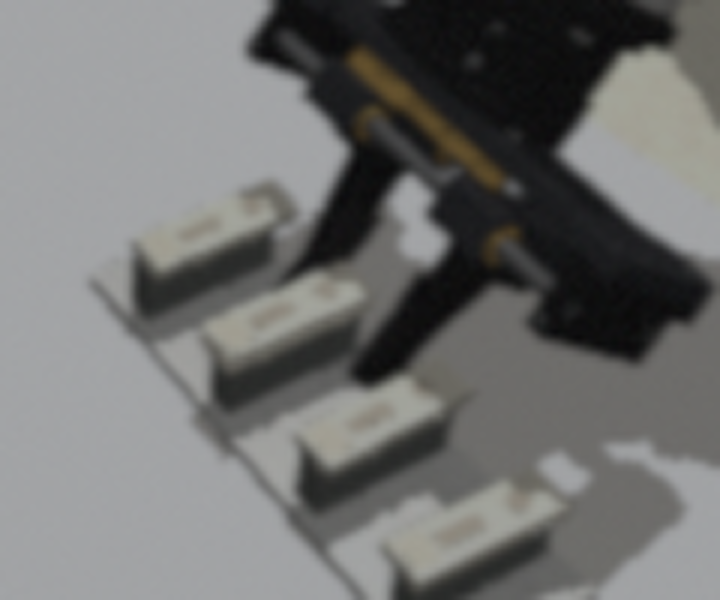

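Request:
send_rows(motion=[[36,1,-1,-4,0,0.01,0],[36,1,-1,-7,0,0.01,0],[36,1,-1,-7,0,0.01,0]])

```text
time_s: 3.3
ee_pos: [0.4976, 0.271, 0.0402]
tool_rot: [-1.376, 0.817, 0.58]
ft_force: [0.3, 0.3, 0.1]
width: 0.413
```

Run:
```python
from h import *
u,v,k=axes(np.radians(-9.5))
c=np.array([.530,.266,0]);e=c-.029*u
T=lean_back(np.radians(-9.5),38,1);go(e+[0,0,.034],T);s=state();print(s["ft_force"],gp()[0],s["qvel"].round(3))
```

```text
shift mm [1.2 0.8 0.4] turn [0.    0.001 0.001] | dist 2.0 deg 0.1 q [-1.21  0.6   0.46  2.29  1.76  0.31 -1.17] t 3.3
[0.29211882 0.31505513 0.10171007] [0.50121021 0.27041262 0.03547598] [ 0.     0.003 -0.005 -0.003 -0.004 -0.002  0.001]
```

Request:
send_rows(motion=[[30,1,1,0,0,0,0],[24,1,1,0,0,0,0],[14,1,1,0,0,0,0],[10,1,1,0,0,0,0],[10,1,1,0,0,0,0]], squeeze=25)

```text
time_s: 3.92
ee_pos: [0.4974, 0.2711, 0.0388]
tool_rot: [-1.376, 0.817, 0.58]
ft_force: [0.4, 0.5, -0.2]
width: 0.218
```

Run:
```python
from h import *
s=state();print(s["ft_force"],gp()[0],s["width"]*87,s["q"].round(2))
a=capture("scene");c=cv2.resize(a[260:360,280:400],None,fx=6,fy=6,interpolation=cv2.INTER_CUBIC);cv2.imwrite("pics/s3.png",c[:,:,::-1])
```

```text
[ 0.44541493  0.51327797 -0.24470111] [0.50104708 0.27044948 0.03403935] 18.988919685849858 [-1.21  0.6   0.45  2.29  1.76  0.32 -1.18]
```

View pics/s3.png

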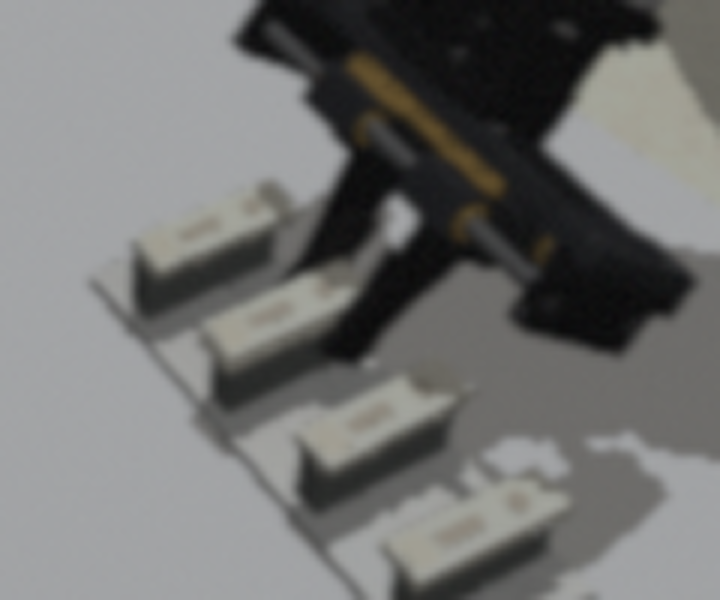

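Request:
send_rows(motion=[[10,-8,-6,0,0,0,0],[10,-20,-16,0,0,0,0],[10,-38,-30,0,0,0,0],[10,-60,-47,0,0,0,0],[10,-80,-62,0,0,0,0]], squeeze=30)

```text
time_s: 4.6
ee_pos: [0.4966, 0.2709, 0.1407]
tool_rot: [-1.376, 0.817, 0.58]
ft_force: [0.2, 1.8, -0.7]
width: 0.22
```

Run:
```python
from h import *
for p in((240,240),(269,245)): print("dropper",onz("top",*p,.068))
s=state();print(s["ft_force"],gp()[0],s["width"]*87)
u,v,k=axes(YAW)
T=lean_back(YAW,38,1);go(N-.13*u+[0,0,.15],T)
```

```text
dropper [0.37913554 0.02821782 0.068     ]
dropper [ 0.36381047 -0.06614008  0.068     ]
[ 0.17093685  1.79771449 -0.73742146] [0.50028066 0.27029162 0.13596968] 19.174871540711504
shift mm [  34.7  -67.1 -273.2] turn [0.383 0.299 0.001] | dist 283.0 deg 27.8 q [-1.28  0.37  0.52  2.25  1.15  0.4  -0.46] t 4.6
```

Request:
send_rows(motion=[[10,5,-9,-38,0.05,0.04,0],[10,12,-24,-92,0.13,0.1,0],[10,20,-38,-146,0.22,0.17,0],[10,27,-52,-200,0.3,0.23,0],[10,33,-63,-250,0.36,0.28,0]])

```text
time_s: 5.22
ee_pos: [0.5236, 0.0093, 0.1531]
tool_rot: [-1.134, 1.093, 0.22]
ft_force: [0.5, 0.0, 0.6]
width: 0.223
```

Run:
```python
from h import *
s=state();print(s["ft_force"],gp()[0],s["width"]*87)
u,v,k=axes(YAW)
T=lean_back(YAW,38,1);go(N-.13*u+[0,0,.11],T)
```

```text
[0.45433403 0.04463829 0.61291832] [0.52655566 0.00710936 0.14841373] 19.372740965547557
shift mm [ 38.2  13.5 -15.4] turn [0.019 0.015 0.   ] | dist 43.0 deg 1.4 q [-1.    0.31  0.72  2.34  1.13  0.37 -0.44] t 5.22
```

Request:
send_rows(motion=[[10,18,7,-5,0.01,0,0],[10,36,16,-11,0.02,0.01,0],[10,54,27,-15,0.02,0.02,0],[10,54,27,-15,0.02,0.02,0]])

```text
time_s: 5.72
ee_pos: [0.5227, -0.0119, 0.0926]
tool_rot: [-1.122, 1.116, 0.197]
ft_force: [-0.4, -0.9, -1.2]
width: 0.225
```

Run:
```python
from h import *
s=state();print(s["ft_force"],gp()[0],s["width"]*87)
u,v,k=axes(YAW)
T=lean_back(YAW,38,1);go(N-.13*u+[0,0,.09],T)
a=capture("scene");c=cv2.resize(a[190:290,150:300],None,fx=5,fy=5,interpolation=cv2.INTER_CUBIC);cv2.imwrite("pics/s5.png",np.clip(c.astype(float)*1.5,0,255).astype(np.uint8)[:,:,::-1])
a=capture("top");c=cv2.resize(a[130:230,220:320],None,fx=6,fy=6,interpolation=cv2.INTER_CUBIC);cv2.imwrite("pics/t5.png",np.clip(c.astype(float)*1.5,0,255).astype(np.uint8)[:,:,::-1])
```

```text
[-0.42845528 -0.8529221  -1.15365037] [ 0.52563242 -0.01418688  0.08789403] 19.618106387301673
shift mm [-1.  -2.1  2.2] turn [ 0.    -0.011 -0.001] | dist 3.0 deg 0.6 q [-0.94  0.49  0.73  2.38  1.55  0.23 -0.93] t 5.72
```

View pics/s5.png

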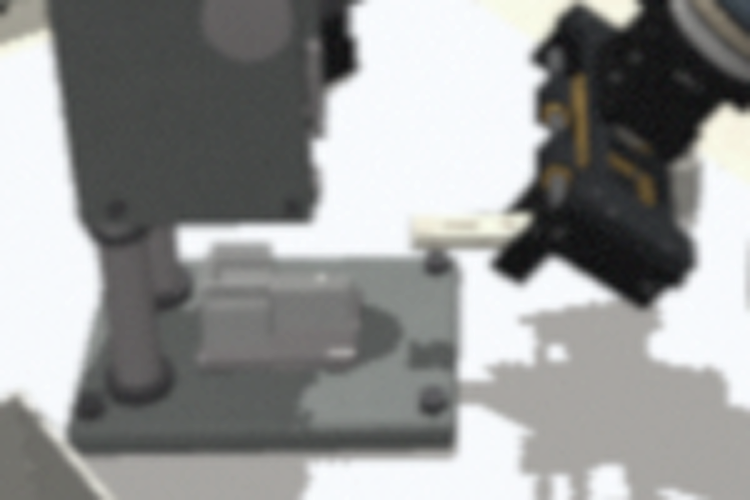

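View pics/t5.png

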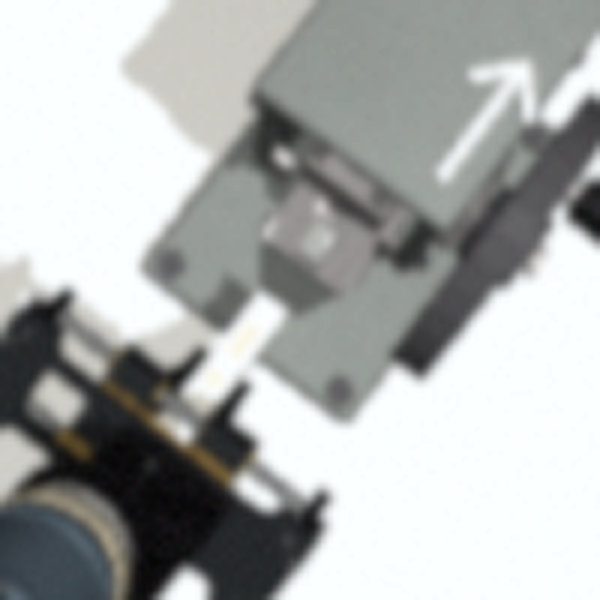

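Run:
```python
from h import *
g,R=gp();u,v,k=axes(YAW);print(R[:,0].round(3))
for q in((411,217),(413,237),(412,227)):
    p=onz("scene",150+q[0]/5-.5,190+q[1]/5-.5,.0958)-g;print(p@u,p@v)
for q in((250,300),(287,297),(266,293)):
    pass
for q in((252,295),(288,312)):
    p=onz("top",220+q[0]/6-.5,130+q[1]/6-.5,.0958)-g;print("top",p@u,p@v)
T=lean_back(YAW,36,1);go(N-.08*u+[0,0,.09],T)
go(N-.029*u+[0,0,.09],T)
```

```text
[ 0.486 -0.379 -0.788]
0.06287496471151191 -0.009773390888988969
0.061002043760101196 0.00832927990831897
0.06193186033016281 -0.000657838985851046
top 0.055795472793659186 0.009526268063289612
top 0.060397139767625084 -0.011278728230995455
shift mm [ 30.7 -40.5   1. ] turn [-0.002 -0.007  0.035] | dist 51.0 deg 2.1 q [-0.94  0.48  0.73  2.38  1.55  0.23 -0.93] t 5.83
shift mm [ 62.1 -80.7   1.3] turn [-0.002 -0.007  0.035] | dist 102.0 deg 2.1 q [-0.94  0.48  0.73  2.38  1.55  0.23 -0.93] t 5.83
```

Request:
send_rows(motion=[[10,8,-10,0,0,-0.01,0],[10,18,-23,0,0,-0.01,0],[10,31,-40,1,0,-0.01,0],[10,31,-40,1,0,-0.01,0]])

```text
time_s: 6.32
ee_pos: [0.5658, -0.0422, 0.0957]
tool_rot: [-1.116, 1.102, 0.198]
ft_force: [-1.2, -0.0, -0.7]
width: 0.225
```

Run:
```python
from h import *
g,R=gp();u,v,k=axes(YAW);print((g-N)@u,(g-N)@v,g[2])
T=lean_back(YAW,40,1);go(N-.0265*u+[0,0,.082],T)
```

```text
-0.0784680397417387 -0.00023176681269031365 0.09100114242389848
shift mm [ 39.2 -35.1   0.3] turn [-0.005  0.003 -0.033] | dist 53.0 deg 1.9 q [-0.75  0.49  0.63  2.31  1.62  0.23 -0.9 ] t 6.33
```

Request:
send_rows(motion=[[10,12,-6,0,0,0,-0.02],[10,22,-17,0,0,0,-0.03],[10,31,-26,0,0,0,-0.03],[10,39,-35,0,0,0,-0.03],[10,39,-35,0,0,0,-0.03]])

```text
time_s: 6.95
ee_pos: [0.6074, -0.0742, 0.0871]
tool_rot: [-1.131, 1.085, 0.173]
ft_force: [0.2, -0.3, 0.1]
width: 0.221
```

Run:
```python
from h import *
g,R=gp();u,v,k=axes(YAW);print((g-N)@u,(g-N)@v,g[2],"lean",np.degrees(np.arccos(-R[2,0])),state()["ft_force"])
T=lean_back(YAW,40,1);go(N-.0265*u+[0,0,.062],T)
a=capture("scene");c=cv2.resize(a[190:290,150:300],None,fx=5,fy=5,interpolation=cv2.INTER_CUBIC);cv2.imwrite("pics/s6.png",np.clip(c.astype(float)*1.5,0,255).astype(np.uint8)[:,:,::-1])
```

```text
-0.02581855816905911 -0.000503966166769161 0.08246235652185663 lean 39.900009728427214 [ 0.21877557 -0.27298364  0.12482268]
shift mm [15.3 13.7  0.4] turn [-0.007  0.003 -0.002] | dist 20.0 deg 0.4 q [-0.6   0.54  0.54  2.24  1.82  0.24 -1.04] t 6.95
```

View pics/s6.png

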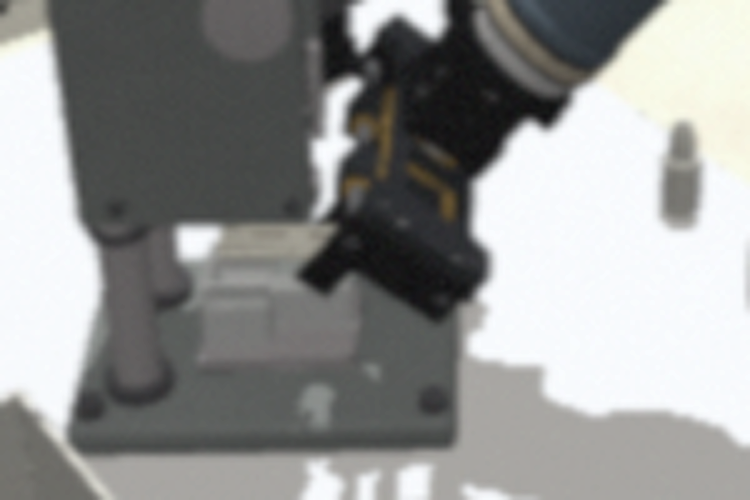

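Run:
```python
from h import *
g,R=gp();u,v,k=axes(YAW)
for q in((222,226),(217,246)):
    p=onz("scene",150+q[0]/5-.5,190+q[1]/5-.5,.0903)-N;print(p@u,p@v)
```

```text
0.03659646565875226 -0.011314971819065342
0.037071371401556294 0.006685827396584569
```

Request:
send_rows(motion=[[10,2,4,1,0,0,0],[10,6,7,1,0,0,0],[10,9,10,1,0,0,0],[10,12,13,1,0,0,0],[10,13,14,1,0,0,0]])

```text
time_s: 7.62
ee_pos: [0.6054, -0.0715, 0.0674]
tool_rot: [-1.131, 1.085, 0.175]
ft_force: [-0.7, 0.3, 0.1]
width: 0.22
```

Run:
```python
from h import *
g,R=gp();u,v,k=axes(YAW);print((g-N)@u,(g-N)@v,g[2],"lean",np.degrees(np.arccos(-R[2,0])),state()["ft_force"])
T=lean_back(YAW,40,1);go(N-.028*u+.001*v+[0,0,.061],T)
a=capture("scene");c=cv2.resize(a[190:290,150:300],None,fx=5,fy=5,interpolation=cv2.INTER_CUBIC);cv2.imwrite("pics/s7.png",np.clip(c.astype(float)*1.5,0,255).astype(np.uint8)[:,:,::-1])
```

```text
-0.029080008613525075 0.0004976052930332575 0.06275685861913823 lean 39.82310137367641 [-0.69404526  0.31261765  0.05141893]
shift mm [2.  0.3 0.5] turn [-0.006  0.003 -0.003] | dist 2.0 deg 0.4 q [-0.54  0.56  0.46  2.24  1.92  0.28 -1.15] t 7.62
```

View pics/s7.png

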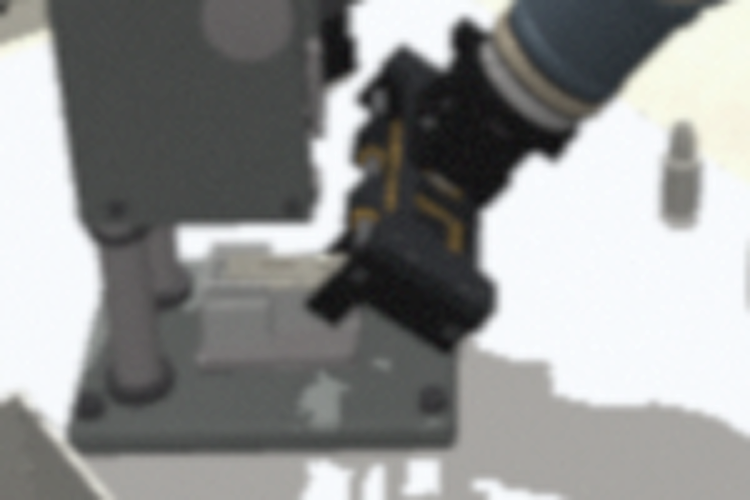

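Request:
send_rows(motion=[[10,1,0,0,0,0,0],[10,2,0.3,0.5,0,0,0],[10,2,0.3,0.5,0,0,0]])

```text
time_s: 8.05
ee_pos: [0.6067, -0.0721, 0.0666]
tool_rot: [-1.131, 1.084, 0.172]
ft_force: [-4.1, 0.5, 6.9]
width: 0.223
```

Run:
```python
from h import *
g,R=gp();u,v,k=axes(YAW);print((g-N)@u,(g-N)@v,g[2],"lean",np.degrees(np.arccos(-R[2,0])),state()["ft_force"],state()["ft_torque"])
```

```text
-0.027621999486956213 0.0008052255439514723 0.06196208106116559 lean 39.93229737549173 [-4.0921441   0.46635322  6.88219163] [ 0.18113808  0.57791545 -0.18433262]
```

Request:
send_rows(motion=[[20,-0.5,0,0,0,0,0],[24,-0.5,0,0,0,0,0],[30,-0.5,0,0,0,0,0],[34,-0.5,0,0,0,0,0]])

```text
time_s: 8.55
ee_pos: [0.6065, -0.0719, 0.0669]
tool_rot: [-1.131, 1.084, 0.172]
ft_force: [-0.3, -0.4, -0.1]
width: 0.361
```

Run:
```python
from h import *
g,R=gp();u,v,k=axes(YAW);s=state();print((g-N)@u,(g-N)@v,g[2],s["width"]*87,s["ft_force"])
T=lean_back(YAW,40,1);go(N-.12*u+[0,0,.11],T)
a=capture("scene");c=cv2.resize(a[190:290,150:300],None,fx=5,fy=5,interpolation=cv2.INTER_CUBIC);cv2.imwrite("pics/s8.png",np.clip(c.astype(float)*1.5,0,255).astype(np.uint8)[:,:,::-1])
```

```text
-0.0278975826751856 0.0008159348258060136 0.06225502035952137 31.39101181087192 [-0.3163576  -0.42675802 -0.07416325]
shift mm [-95.7  40.   -0.8] turn [-0.007  0.002 -0.001] | dist 104.0 deg 0.4 q [-0.54  0.56  0.45  2.24  1.92  0.29 -1.16] t 8.55
```

View pics/s8.png

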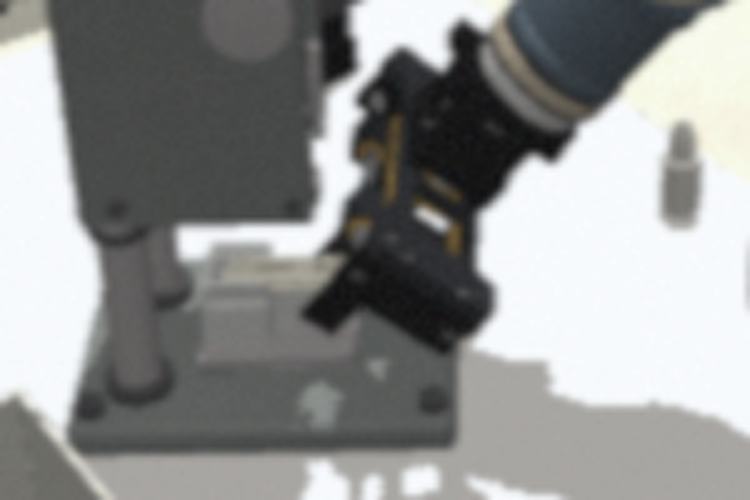

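Request:
send_rows(motion=[[34,-3,1,0,0,0,0],[34,-15,3,0,0,0,0],[34,-40,12,0,0,0,0],[34,-70,26,-1,0,0,0],[34,-96,40,-1,0,0,0]])

```text
time_s: 9.22
ee_pos: [0.5316, -0.0162, 0.1152]
tool_rot: [-1.131, 1.085, 0.173]
ft_force: [-0.5, -0.8, 0.3]
width: 0.388
```

Run:
```python
from h import *
g,R=gp();u,v,k=axes(YAW);s=state();print((g-N)@u,(g-N)@v,g[2],s["width"]*87,s["ft_force"],s["q"].round(2))
a=capture("scene");c=cv2.resize(a[225:285,160:250],None,fx=8,fy=8,interpolation=cv2.INTER_CUBIC);cv2.imwrite("pics/s9.png",np.clip(c.astype(float)*1.5,0,255).astype(np.uint8)[:,:,::-1])
a=capture("top");c=cv2.resize(a[140:200,230:310],None,fx=8,fy=8,interpolation=cv2.INTER_CUBIC);cv2.imwrite("pics/t9.png",np.clip(c.astype(float)*1.5,0,255).astype(np.uint8)[:,:,::-1])
```

```text
-0.12125961750018571 -0.0002808665499821015 0.11057228429976407 33.782042811189996 [-0.45023115 -0.76569961  0.25472956] [-0.84  0.4   0.59  2.37  1.53  0.34 -0.87]
```

View pics/s9.png

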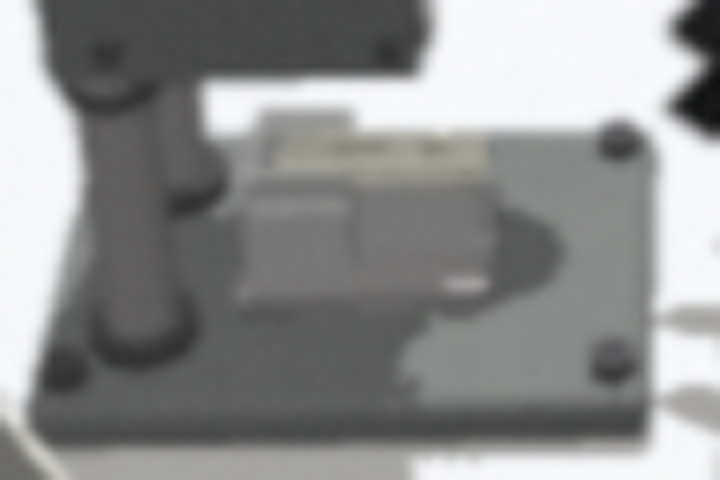

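View pics/t9.png

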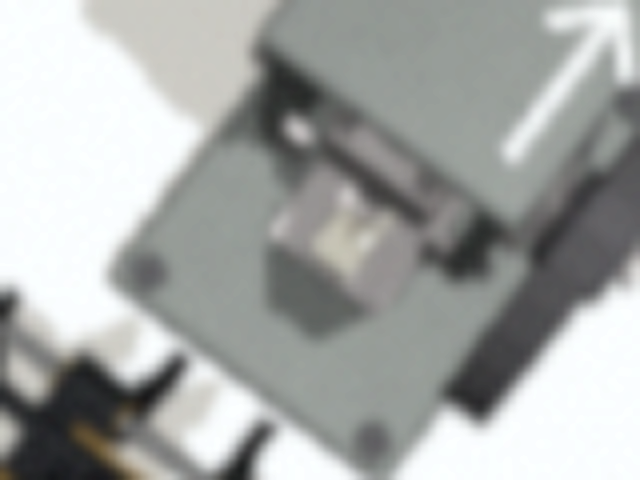

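Run:
```python
from h import *
u,v,k=axes(YAW)
s=lambda x,y:(160+x/8-.5,225+y/8-.5)
for nm,q,z in(("well",(440,145),.07),("win",(377,147),.07),("front L top",(487,166),.07),("front R top",(486,135),.07),("rib front L",(494,186),.06)):
    p=onz("scene",*s(*q),z)-N;print(nm,p@u,p@v)
p=onz("top",230+345/8-.5,140+237/8-.5,.07)-N;print("top mid?",p@u,p@v)
# approach pose for the wheel
c=N+.0035*u-.1165*v;c[2]=.262
th=np.radians(22);h=c+.06*(np.sin(th)*u+np.cos(th)*k);print("handle",h,"axis",c)
for sg in(1,-1): go(h,lean_right(YAW,30,sg))
```

```text
well -0.01975049340221077 -0.0012201799034619212
win 0.0018984175146904065 -0.0004490794226338787
front L top -0.036763063412228264 0.01062033635354933
front R top -0.03525115924582825 -0.00656140009052516
rib front L -0.03854722784336151 0.00900313625843906
top mid? -0.0249508865158634 0.0005452199245312005
handle [ 0.58136589 -0.20021405  0.31763103] axis [ 0.56348651 -0.18659362  0.262     ]
shift mm [ -62.7 -250.9 -118.5] turn [1.645 0.148 0.94 ] | dist 284.0 deg 108.9 q [-0.84  0.4   0.59  2.37  1.53  0.34 -0.87] t 9.32
shift mm [ -62.7 -250.9 -118.5] turn [-1.293 -0.895  0.141] | dist 284.0 deg 90.5 q [-0.84  0.4   0.59  2.37  1.53  0.34 -0.87] t 9.32
```

Cassette is seated and released, with the gripper clear. Next is the wheel: work out a waypoint and the rows.

```bash
cat >> h.py <<'E'
AX=None
def loc2w(x,y,z):
    u,v,k=axes(YAW);return N+x*u+y*v+np.array([0,0,z])
def rows(grasp,R,n,f0=0,f1=1,rot=None):
    """print n interpolated rows (fraction f0..f1)"""
    s=state();R0=Rn.from_rotvec(s["tool_rot"]).as_matrix();g0=s["ee_pos"]+.006*R0[:,0]
    w=Rn.from_matrix(R0.T@R).as_rotvec()
    for i in range(1,n+1):
        f=i/n;Ri=R0@Rn.from_rotvec(w*f).as_matrix();p=g0+(np.asarray(grasp)-g0)*f-.006*Ri[:,0]
        print((R0.T@(p-s["ee_pos"])*1000).round(0).tolist(),(w*f).round(2).tolist())
    print("deg/row",np.degrees(np.linalg.norm(w)/n).round(1),"mm/row",(np.linalg.norm(np.asarray(grasp)-g0)/n*1000).round(0),"q",s["q"].round(2),"t",round(s["time_s"],2))
E
python3 - <<'E'
from h import *
rows(loc2w(-.06,-.18,.42),lean_right(YAW,28,1),12)
E
```

```text
[-17.0, -21.0, -15.0] [0.14, 0.01, 0.08]
[-33.0, -42.0, -30.0] [0.27, 0.03, 0.15]
[-50.0, -63.0, -45.0] [0.41, 0.04, 0.23]
[-66.0, -84.0, -60.0] [0.55, 0.06, 0.3]
[-82.0, -105.0, -75.0] [0.68, 0.07, 0.38]
[-99.0, -126.0, -90.0] [0.82, 0.09, 0.46]
[-115.0, -147.0, -105.0] [0.96, 0.1, 0.53]
[-131.0, -168.0, -120.0] [1.09, 0.12, 0.61]
[-148.0, -189.0, -135.0] [1.23, 0.13, 0.69]
[-164.0, -210.0, -151.0] [1.36, 0.15, 0.76]
[-180.0, -230.0, -166.0] [1.5, 0.16, 0.84]
[-197.0, -251.0, -181.0] [1.64, 0.18, 0.91]
deg/row 9.0 mm/row 30.0 q [-0.84  0.4   0.59  2.37  1.53  0.34 -0.87] t 9.32
```

Request:
send_rows(motion=[[34,-30,-25,0,0,0,0],[34,-75,-62,0,0.03,0,0.02],[34,-122,-100,0,0.1,0.01,0.06],[34,-168,-138,-5,0.22,0.02,0.12],[34,-215,-175,-15,0.36,0.04,0.2]])

```text
time_s: 9.95
ee_pos: [0.5178, -0.0267, 0.3923]
tool_rot: [-0.701, 1.208, 0.109]
ft_force: [1.7, -0.1, -1.1]
width: 0.392
```

Run:
```python
from h import *
print(gp()[0])
rows(loc2w(-.06,-.18,.42),lean_right(YAW,28,1),10)
```

```text
[ 0.52010496 -0.0283682   0.38698741]
[0.0, -13.0, -12.0] [0.13, 0.01, 0.07]
[0.0, -27.0, -25.0] [0.25, 0.03, 0.14]
[1.0, -40.0, -38.0] [0.38, 0.04, 0.21]
[1.0, -53.0, -50.0] [0.51, 0.05, 0.28]
[1.0, -66.0, -63.0] [0.64, 0.07, 0.36]
[2.0, -80.0, -76.0] [0.76, 0.08, 0.43]
[2.0, -93.0, -88.0] [0.89, 0.1, 0.5]
[2.0, -106.0, -101.0] [1.02, 0.11, 0.57]
[3.0, -119.0, -114.0] [1.14, 0.12, 0.64]
[3.0, -132.0, -127.0] [1.27, 0.14, 0.71]
deg/row 8.4 mm/row 18.0 q [-0.84 -0.11  0.56  1.97  0.53  1.01  0.05] t 9.95
```

Request:
send_rows(motion=[[34,0,-15,-14,0.14,0.02,0.08],[34,1,-30,-28,0.28,0.03,0.16],[34,1,-46,-44,0.43,0.05,0.24],[34,1,-62,-59,0.58,0.06,0.32],[34,2,-78,-74,0.73,0.08,0.41]])

```text
time_s: 10.58
ee_pos: [0.4917, -0.1309, 0.4121]
tool_rot: [0.19, 1.337, -0.027]
ft_force: [1.0, -0.8, 0.5]
width: 0.394
```

Run:
```python
from h import *
print(gp()[0])
rows(loc2w(-.06,-.18,.42),lean_right(YAW,28,1),5)
```

```text
[ 0.49309695 -0.13039216  0.40628476]
[-5.0, -14.0, -1.0] [0.11, 0.01, 0.06]
[-9.0, -28.0, -2.0] [0.21, 0.02, 0.12]
[-14.0, -42.0, -3.0] [0.32, 0.03, 0.18]
[-19.0, -56.0, -4.0] [0.43, 0.05, 0.24]
[-23.0, -70.0, -5.0] [0.54, 0.06, 0.3]
deg/row 7.1 mm/row 14.0 q [-0.69 -0.09  0.9   1.83 -0.08  1.15  0.1 ] t 10.57
```

Request:
send_rows(motion=[[34,-5,-14,-1,0.11,0.01,0.06],[34,-9,-28,-2,0.21,0.02,0.12],[34,-14,-42,-3,0.32,0.03,0.18],[34,-19,-56,-4,0.43,0.05,0.24],[34,-23,-70,-5,0.54,0.06,0.3]])

```text
time_s: 11.2
ee_pos: [0.4722, -0.2026, 0.4248]
tool_rot: [0.856, 1.326, -0.134]
ft_force: [-0.4, 0.4, 0.4]
width: 0.388
```

Run:
```python
from h import *
g,R=gp();print(g,R.round(2))
th=np.radians(22)
h=loc2w(.0035+.06*np.sin(th),-.1185,.262+.06*np.cos(th));T=lean_right(YAW,28,1)
rows(h-.08*T[:,0],T,5)
a=capture("scene");c=cv2.resize(a[90:240,150:300],None,fx=4,fy=4,interpolation=cv2.INTER_CUBIC)
b=capture("top");d=cv2.resize(b[100:250,240:390],None,fx=4,fy=4,interpolation=cv2.INTER_CUBIC);cv2.imwrite("pics/b10.png",np.clip(d.astype(float)*1.7,0,255).astype(np.uint8)[:,:,::-1])
```

```text
[ 0.47385038 -0.20031446  0.41952529] [[ 0.28  0.54  0.79]
 [ 0.37  0.7  -0.61]
 [-0.88  0.47 -0.01]]
[8.0, 2.0, 17.0] [-0.0, -0.0, 0.0]
[16.0, 4.0, 34.0] [-0.0, -0.0, 0.0]
[24.0, 5.0, 51.0] [-0.01, -0.0, 0.0]
[32.0, 7.0, 68.0] [-0.01, -0.0, 0.0]
[40.0, 9.0, 85.0] [-0.01, -0.0, 0.0]
deg/row 0.1 mm/row 19.0 q [-0.48  0.1   1.19  1.77 -0.59  1.4   0.17] t 11.2
```

View pics/b10.png

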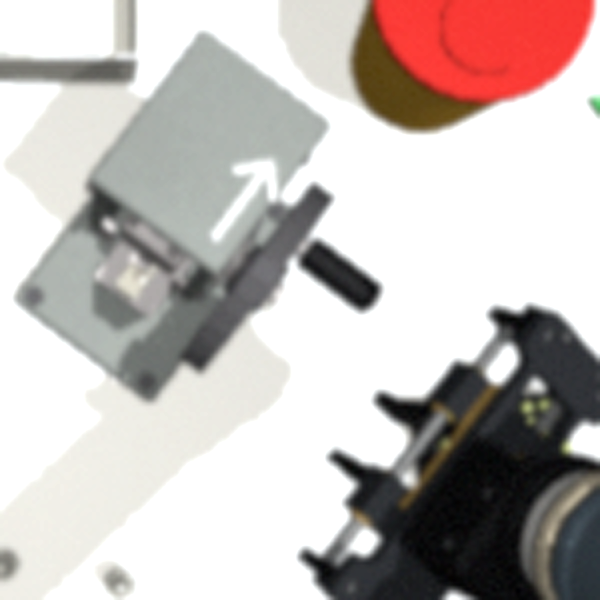

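Request:
send_rows(motion=[[50,8,2,17,0,0,0],[50,16,4,34,0,0,0],[50,24,5,51,0,0,0],[50,32,7,68,0,0,0],[50,40,9,85,-0.01,0,0]])

```text
time_s: 11.92
ee_pos: [0.555, -0.2358, 0.3917]
tool_rot: [0.845, 1.327, -0.133]
ft_force: [1.1, -0.5, 0.4]
width: 0.574
```

Run:
```python
from h import *
g,R=gp();print(g,state()["ft_force"])
th=np.radians(22)
h=loc2w(.0035+.06*np.sin(th),-.1185,.262+.06*np.cos(th));T=lean_right(YAW,28,1)
rows(h,T,5)
for s in(1,-1): 
    p=g+.019*R[:,0]+s*.025*R[:,2];print((proj("top",p)-[240,100])*4,(proj("scene",p)-[150,90])*4)
a=capture("scene");c=cv2.resize(a[90:240,150:300],None,fx=4,fy=4,interpolation=cv2.INTER_CUBIC);cv2.imwrite("pics/a11.png",np.clip(c.astype(float)*1.7,0,255).astype(np.uint8)[:,:,::-1])
b=capture("top");d=cv2.resize(b[100:250,240:390],None,fx=4,fy=4,interpolation=cv2.INTER_CUBIC);cv2.imwrite("pics/b11.png",np.clip(d.astype(float)*1.7,0,255).astype(np.uint8)[:,:,::-1])
```

```text
[ 0.55672708 -0.23361472  0.38637252] [ 1.07724376 -0.53268704  0.39202916]
[16.0, 1.0, -0.0] [-0.0, -0.0, 0.0]
[32.0, 1.0, -0.0] [-0.0, -0.0, 0.0]
[48.0, 2.0, -0.0] [-0.0, -0.0, 0.0]
[63.0, 2.0, -1.0] [-0.0, -0.0, 0.01]
[79.0, 3.0, -1.0] [-0.0, -0.0, 0.01]
deg/row 0.1 mm/row 16.0 q [-0.25  0.38  1.11  1.64 -0.81  1.48  0.33] t 11.93
[422.06543133 262.65410236] [143.45412626 121.77944717]
[373.3471482  326.26591615] [217.76765925 121.14954704]
```

View pics/b11.png

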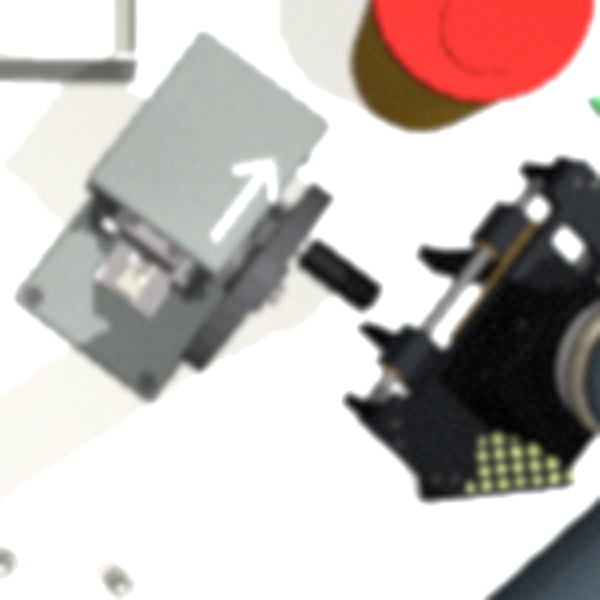

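View pics/a11.png

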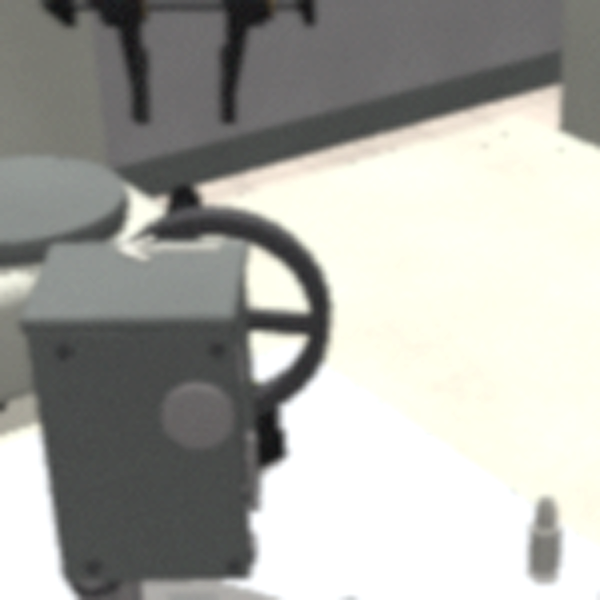

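Request:
send_rows(motion=[[50,16,1,0,0,0,0],[50,34,1,0,0,0,0],[50,52,2,0,0,0,0],[50,68,2,-1,0,0,0.01],[50,79,3,-1,0,0,0.01]])

```text
time_s: 12.65
ee_pos: [0.5783, -0.2027, 0.3209]
tool_rot: [0.851, 1.325, -0.126]
ft_force: [0.7, -0.1, 0.5]
width: 0.574
```

Run:
```python
from h import *
g,R=gp();s=state();print(g,s["ft_force"],s["q"].round(2))
u,v,k=axes(YAW);print((g-N)@u,(g-N)@v)
a=capture("scene");c=cv2.resize(a[90:200,150:260],None,fx=5,fy=5,interpolation=cv2.INTER_CUBIC);cv2.imwrite("pics/a12.png",np.clip(c.astype(float)*1.7,0,255).astype(np.uint8)[:,:,::-1])
b=capture("top");d=cv2.resize(b[130:210,280:360],None,fx=7,fy=7,interpolation=cv2.INTER_CUBIC);cv2.imwrite("pics/b12.png",np.clip(d.astype(float)*1.7,0,255).astype(np.uint8)[:,:,::-1])
```

```text
[ 0.58000358 -0.20045819  0.31556388] [ 0.65984124 -0.06224368  0.51109832] [-0.28  0.44  1.06  1.74 -0.9   1.36  0.39]
0.025040661401457814 -0.11751974850398138
```

View pics/b12.png

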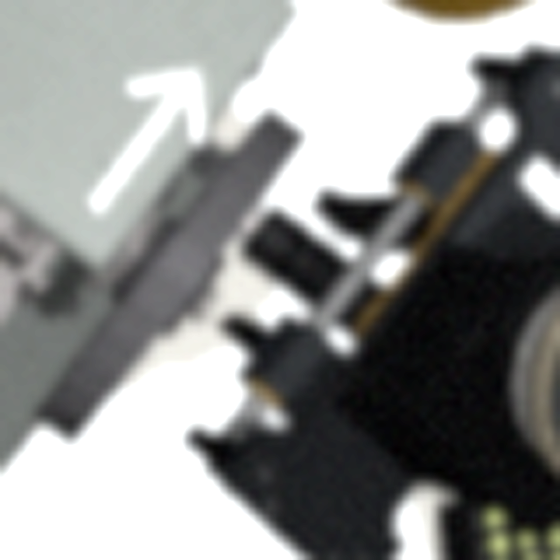

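View pics/a12.png

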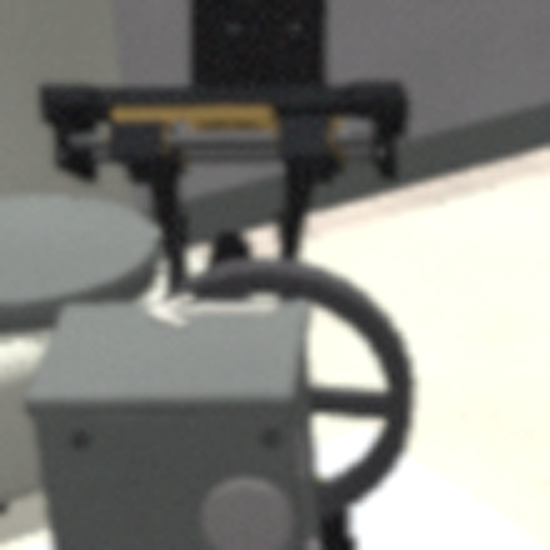

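Request:
send_rows(motion=[[40,0,0,0,0,0,0],[30,0,0,0,0,0,0],[22,0,0,0,0,0,0],[18,0,0,0,0,0,0],[18,0,0,0,0,0,0]], squeeze=30)

```text
time_s: 13.38
ee_pos: [0.5799, -0.2038, 0.3216]
tool_rot: [0.849, 1.321, -0.128]
ft_force: [4.2, -2.6, -0.8]
width: 0.263
```

```bash
cat >> h.py <<'E'
def wl(s=None):
    s=s or state();g,R=gp(s);u,v,k=axes(YAW);f=s["ft_force"]
    x=(g-N)@u-XA;z=g[2]-ZA
    th=np.arctan2(x,z);r=np.hypot(x,z)
    F=np.array([f@u,f@v,f[2]]);tan=np.array([np.cos(th),0,-np.sin(th)]);rad=np.array([np.sin(th),0,np.cos(th)])
    print(f"th {np.degrees(th):.1f} r {r*1000:.1f} v {(g-N)@v*1000:.1f} F(u,v,z) {F.round(1)} Ftan_resist {-F@tan:.1f} Frad {F@rad:.1f} w {s['width']*87:.1f} q {s['q'].round(2)} t {s['time_s']:.2f}")
    return np.degrees(th)
XA,ZA=.0035,.262
def circ(dths,dv=0,r=.06,R=None):
    """rows along circle: angles deg absolute list"""
    s=state();R0=Rn.from_rotvec(s["tool_rot"]).as_matrix();u,v,k=axes(YAW)
    for t in dths:
        a=np.radians(t);p=loc2w(XA+r*np.sin(a),VH+dv,ZA+r*np.cos(a)) 
        Rt=R0 if R is None else R
        d=R0.T@(p-.006*Rt[:,0]-s["ee_pos"])*1000
        print(t,d.round(1).tolist(),Rn.from_matrix(R0.T@Rt).as_rotvec().round(3).tolist())
VH=-.1175
E
python3 - <<'E'
from h import *
t=wl();circ([t+d for d in(2,4,6,8,10)])
E
```

```text
th 23.4 r 59.2 v -117.4 F(u,v,z) [ 5.   0.5 -0.8] Ftan_resist -4.9 Frad 1.2 w 22.9 q [-0.28  0.44  1.06  1.74 -0.9   1.36  0.39] t 13.38
25.35816845493897 [0.0, -0.1, 2.2] [0.0, 0.0, 0.0]
27.35816845493897 [0.9, -0.6, 4.1] [0.0, 0.0, 0.0]
29.35816845493897 [1.8, -1.0, 6.0] [0.0, 0.0, 0.0]
31.35816845493897 [2.7, -1.5, 7.8] [0.0, 0.0, 0.0]
33.35816845493897 [3.7, -2.1, 9.5] [0.0, 0.0, 0.0]
```

Request:
send_rows(motion=[[18,0,0,2.2,0,0,0],[18,0.9,-0.6,4.1,0,0,0],[18,1.8,-1,6,0,0,0],[18,2.7,-1.5,7.8,0,0,0],[18,3.7,-2.1,9.5,0,0,0]])

```text
time_s: 14.0
ee_pos: [0.5863, -0.2085, 0.3176]
tool_rot: [0.851, 1.325, -0.124]
ft_force: [-4.4, 2.6, 3.9]
width: 0.26
```

Run:
```python
from h import *
t=wl();circ([t+d for d in(4,8,12,16,20)])
```

```text
th 31.9 r 59.3 v -117.3 F(u,v,z) [-5.1 -0.6  3.9] Ftan_resist 6.4 Frad 0.6 w 22.6 q [-0.25  0.46  1.05  1.73 -0.91  1.37  0.4 ] t 14.00
35.93281452638243 [1.4, -1.0, 3.9] [0.0, 0.0, 0.0]
39.93281452638243 [3.6, -2.2, 7.2] [0.0, 0.0, 0.0]
43.93281452638243 [6.1, -3.5, 10.3] [0.0, 0.0, 0.0]
47.93281452638243 [8.8, -5.0, 13.2] [0.0, 0.0, 0.0]
51.93281452638243 [11.6, -6.5, 15.9] [0.0, 0.0, 0.0]
```

Request:
send_rows(motion=[[18,1.4,-1,3.9,0,0,0],[18,3.6,-2.2,7.2,0,0,0],[18,6.1,-3.5,10.3,0,0,0],[18,8.8,-5,13.2,0,0,0],[18,11.6,-6.5,15.9,0,0,0]])

```text
time_s: 14.62
ee_pos: [0.5986, -0.2176, 0.3042]
tool_rot: [0.851, 1.326, -0.122]
ft_force: [-4.0, 4.4, 3.1]
width: 0.269
```

Run:
```python
from h import *
t=wl();circ([t+d for d in(5,10,15,20,25)])
```

```text
th 51.7 r 59.5 v -117.1 F(u,v,z) [-5.9  1.1  3.1] Ftan_resist 6.0 Frad -2.7 w 23.4 q [-0.21  0.5   1.02  1.71 -0.94  1.37  0.42] t 14.62
56.72073354396496 [3.2, -2.3, 3.5] [0.0, 0.0, 0.0]
61.72073354396496 [7.2, -4.4, 6.2] [0.0, 0.0, 0.0]
66.72073354396497 [11.3, -6.6, 8.5] [0.0, 0.0, 0.0]
71.72073354396497 [15.6, -8.9, 10.3] [0.0, 0.0, 0.0]
76.72073354396497 [20.1, -11.3, 11.8] [0.0, 0.0, 0.0]
```

```bash
cat >> h.py <<'E'
def circ2(steps,phis,r=.06):
    """steps: relative deg, phis: tilt about +v relative to the present orientation, deg"""
    s=state();R0=Rn.from_rotvec(s["tool_rot"]).as_matrix();u,v,k=axes(YAW)
    g,_=gp(s);x=(g-N)@u-XA;z=g[2]-ZA;t0=np.degrees(np.arctan2(x,z))
    for t,ph in zip(steps,phis):
        a=np.radians(t0+t);p=loc2w(XA+r*np.sin(a),VH,ZA+r*np.cos(a))
        Rt=Rn.from_rotvec(v*np.radians(ph)).as_matrix()@R0
        d=R0.T@(p-.006*Rt[:,0]-s["ee_pos"])*1000
        print(t,"[18,",", ".join(str(round(float(q),1)) for q in d),",",", ".join(str(round(float(q),3)) for q in Rn.from_matrix(R0.T@Rt).as_rotvec()),"]")
E
python3 - <<'E'
from h import *
circ2([5,10,15,20,25],[2,4,6,8,10])
E
```

```text
5 [18, 3.2, -2.3, 3.6 , 0.017, 0.031, 0.0 ]
10 [18, 7.2, -4.4, 6.5 , 0.033, 0.062, 0.0 ]
15 [18, 11.4, -6.6, 9.0 , 0.05, 0.092, 0.0 ]
20 [18, 15.7, -9.0, 11.1 , 0.066, 0.123, 0.0 ]
25 [18, 20.1, -11.4, 12.7 , 0.083, 0.154, 0.0 ]
```

Request:
send_rows(motion=[[18,3.2,-2.3,3.6,0.017,0.031,0],[18,7.2,-4.4,6.5,0.033,0.062,0],[18,11.4,-6.6,9,0.05,0.092,0],[18,15.7,-9,11.1,0.066,0.123,0],[18,20.1,-11.4,12.7,0.083,0.154,0]])

```text
time_s: 15.25
ee_pos: [0.6086, -0.225, 0.2808]
tool_rot: [0.948, 1.476, -0.112]
ft_force: [-3.1, 4.3, 3.2]
width: 0.265
```

Run:
```python
from h import *
t=wl();circ2([4,8,12,16,20],[2,4,6,8,10])
```

```text
th 76.8 r 59.8 v -116.8 F(u,v,z) [-5.1  1.5  3.2] Ftan_resist 4.3 Frad -4.2 w 23.1 q [-0.1   0.62  0.96  1.59 -0.95  1.55  0.35] t 15.25
4 [18, 3.0, -2.4, 1.9 , 0.017, 0.031, 0.0 ]
8 [18, 6.6, -4.3, 3.4 , 0.033, 0.061, 0.0 ]
12 [18, 10.2, -6.2, 4.5 , 0.05, 0.092, 0.0 ]
16 [18, 13.8, -8.2, 5.4 , 0.066, 0.123, 0.0 ]
20 [18, 17.5, -10.2, 6.0 , 0.083, 0.154, 0.001 ]
```

Request:
send_rows(motion=[[18,3,-2.4,1.8,0.008,0.015,0],[18,6.6,-4.3,3.2,0.016,0.03,0],[18,10.2,-6.2,4.2,0.025,0.046,0],[18,13.8,-8.2,5,0.033,0.061,0],[18,17.5,-10.2,5.5,0.042,0.077,0]])

```text
time_s: 15.88
ee_pos: [0.6101, -0.2261, 0.26]
tool_rot: [0.996, 1.55, -0.106]
ft_force: [-1.0, 4.2, 4.4]
width: 0.267
```

Run:
```python
from h import *
t=wl();circ2([4,8,12,15,18],[0,0,0,0,0])
```

```text
th 96.8 r 60.0 v -116.8 F(u,v,z) [-3.4  2.7  4.4] Ftan_resist 3.9 Frad -3.9 w 23.3 q [-0.06  0.68  0.93  1.56 -0.95  1.61  0.33] t 15.88
4 [18, 3.3, -2.6, 0.5 , 0.0, 0.0, 0.0 ]
8 [18, 7.0, -4.5, 0.7 , 0.0, 0.0, 0.0 ]
12 [18, 10.7, -6.5, 0.6 , 0.0, 0.0, 0.0 ]
15 [18, 13.5, -8.0, 0.3 , 0.0, 0.0, 0.0 ]
18 [18, 16.2, -9.5, -0.1 , 0.0, 0.0, 0.0 ]
```

Request:
send_rows(motion=[[18,3.3,-2.6,0.5,0,0,0],[18,7,-4.5,0.7,0,0,0],[18,10.7,-6.5,0.6,0,0,0],[18,13.5,-8,0.3,0,0,0],[18,16.2,-9.5,-0.1,0,0,0]])

```text
time_s: 16.5
ee_pos: [0.6063, -0.2233, 0.2422]
tool_rot: [0.996, 1.548, -0.105]
ft_force: [-0.5, 4.9, 6.6]
width: 0.264
```

Run:
```python
from h import *
t=wl();circ2([2,4,6,8,10],[0,0,0,0,0])
```

```text
th 114.4 r 60.3 v -116.9 F(u,v,z) [-3.3  3.6  6.6] Ftan_resist 4.7 Frad -5.8 w 23.0 q [-0.06  0.69  0.92  1.59 -0.96  1.58  0.35] t 16.50
2 [18, 1.5, -1.5, -0.6 , 0.0, 0.0, 0.0 ]
4 [18, 3.3, -2.5, -1.1 , 0.0, 0.0, 0.0 ]
6 [18, 5.1, -3.5, -1.6 , 0.0, 0.0, 0.0 ]
8 [18, 6.8, -4.4, -2.1 , 0.0, 0.0, 0.0 ]
10 [18, 8.6, -5.4, -2.8 , 0.0, 0.0, 0.0 ]
```

```bash
sed -i 's/^XA,ZA=.*/XA,ZA=.0027,.2622/; s/^VH=.*/VH=-.1168/' h.py
python3 - <<'E'
from h import *
t=wl();circ2([2,4,6,8,10],[0,0,0,0,0])
E
```

```text
th 114.2 r 61.1 v -116.9 F(u,v,z) [-3.3  3.6  6.6] Ftan_resist 4.7 Frad -5.8 w 23.0 q [-0.06  0.69  0.92  1.59 -0.96  1.58  0.35] t 16.50
2 [18, 1.7, -0.8, -1.4 , 0.0, 0.0, 0.0 ]
4 [18, 3.5, -1.8, -1.8 , 0.0, 0.0, 0.0 ]
6 [18, 5.3, -2.8, -2.3 , 0.0, 0.0, 0.0 ]
8 [18, 7.1, -3.7, -2.9 , 0.0, 0.0, 0.0 ]
10 [18, 8.8, -4.7, -3.6 , 0.0, 0.0, 0.0 ]
```

Request:
send_rows(motion=[[18,1.7,-0.8,-1.2,0,0,0],[18,3.5,-1.8,-1.8,0,0,0],[18,5.3,-2.8,-2.3,0,0,0],[18,7.1,-3.7,-2.9,0,0,0],[18,8.8,-4.7,-3.6,0,0,0]])

```text
time_s: 17.12
ee_pos: [0.6021, -0.2202, 0.2332]
tool_rot: [0.995, 1.546, -0.107]
ft_force: [5.6, 0.2, 1.4]
width: 0.264
```

Run:
```python
from h import *
t=wl();circ2([2,4,6,8,10],[0,0,0,0,0])
```

```text
th 124.0 r 60.9 v -117.0 F(u,v,z) [4.4 3.6 1.4] Ftan_resist 3.6 Frad 2.8 w 23.0 q [-0.06  0.69  0.92  1.61 -0.96  1.56  0.37] t 17.12
2 [18, 1.6, -0.6, -1.6 , 0.0, 0.0, 0.0 ]
4 [18, 3.3, -1.6, -2.3 , 0.0, 0.0, 0.0 ]
6 [18, 5.0, -2.5, -3.2 , 0.0, 0.0, 0.0 ]
8 [18, 6.6, -3.4, -4.1 , 0.0, 0.0, 0.0 ]
10 [18, 8.3, -4.2, -5.1 , 0.0, 0.0, 0.0 ]
```

```bash
sed -i 's/def circ2(steps,phis,r=.06)/def circ2(steps,phis,r=.0606)/' h.py
python3 - <<'E'
from h import *
circ2([2,4,6,8,10],[0,0,0,0,0])
E
```

```text
2 [18, 1.7, -0.7, -1.0 , 0.0, 0.0, 0.0 ]
4 [18, 3.5, -1.7, -1.8 , 0.0, 0.0, 0.0 ]
6 [18, 5.2, -2.6, -2.6 , 0.0, 0.0, 0.0 ]
8 [18, 6.9, -3.5, -3.6 , 0.0, 0.0, 0.0 ]
10 [18, 8.5, -4.4, -4.5 , 0.0, 0.0, 0.0 ]
```

Request:
send_rows(motion=[[18,1.7,-0.7,-1,0,0,0],[18,3.5,-1.7,-1.8,0,0,0],[18,5.2,-2.6,-2.6,0,0,0],[18,6.9,-3.5,-3.6,0,0,0],[18,8.5,-4.4,-4.5,0,0,0]])

```text
time_s: 17.75
ee_pos: [0.5968, -0.2162, 0.2249]
tool_rot: [0.995, 1.546, -0.108]
ft_force: [5.6, -0.9, 0.8]
width: 0.263
```

Run:
```python
from h import *
t=wl();circ2([1.5,3,4.5,6,8],[0,0,0,0,0])
```

```text
th 134.1 r 61.0 v -117.0 F(u,v,z) [5.  2.7 0.8] Ftan_resist 4.0 Frad 3.0 w 22.9 q [-0.07  0.68  0.92  1.64 -0.96  1.54  0.38] t 17.75
1.5 [18, 1.1, -0.4, -1.1 , 0.0, 0.0, 0.0 ]
3 [18, 2.3, -1.0, -1.9 , 0.0, 0.0, 0.0 ]
4.5 [18, 3.5, -1.7, -2.8 , 0.0, 0.0, 0.0 ]
6 [18, 4.7, -2.3, -3.7 , 0.0, 0.0, 0.0 ]
8 [18, 6.2, -3.1, -4.9 , 0.0, 0.0, 0.0 ]
```

```bash
sed -i 's/phis,r=.0606)/phis,r=.061)/' h.py
python3 - <<'E'
from h import *
circ2([1.5,3,4.5,6,6],[0,0,0,0,0])
E
```

```text
1.5 [18, 1.3, -0.5, -0.8 , 0.0, 0.0, 0.0 ]
3 [18, 2.5, -1.2, -1.6 , 0.0, 0.0, 0.0 ]
4.5 [18, 3.7, -1.8, -2.5 , 0.0, 0.0, 0.0 ]
6 [18, 4.9, -2.4, -3.4 , 0.0, 0.0, 0.0 ]
6 [18, 4.9, -2.4, -3.4 , 0.0, 0.0, 0.0 ]
```

Request:
send_rows(motion=[[18,1.3,-0.5,-0.8,0,0,0],[18,2.5,-1.2,-1.6,0,0,0],[18,3.7,-1.8,-2.5,0,0,0],[18,4.9,-2.4,-3.4,0,0,0],[18,4.9,-2.4,-3.4,0,0,0]])

```text
time_s: 18.38
ee_pos: [0.5929, -0.2132, 0.2202]
tool_rot: [0.995, 1.546, -0.108]
ft_force: [3.3, -1.5, 1.2]
width: 0.264
```

Run:
```python
from h import *
t=wl();circ2([1.5,3,4.5,6,6],[0,0,0,0,0])
```

```text
th 140.4 r 61.1 v -117.0 F(u,v,z) [3.5 0.8 1.2] Ftan_resist 3.5 Frad 1.4 w 22.9 q [-0.08  0.68  0.92  1.66 -0.96  1.53  0.39] t 18.38
1.5 [18, 1.2, -0.4, -1.0 , 0.0, 0.0, 0.0 ]
3 [18, 2.3, -1.0, -2.0 , 0.0, 0.0, 0.0 ]
4.5 [18, 3.4, -1.6, -3.0 , 0.0, 0.0, 0.0 ]
6 [18, 4.5, -2.2, -4.0 , 0.0, 0.0, 0.0 ]
6 [18, 4.5, -2.2, -4.0 , 0.0, 0.0, 0.0 ]
```

Request:
send_rows(motion=[[18,1,-0.4,-0.8,0,0,0],[18,1.9,-0.8,-1.6,0,0,0],[18,2.8,-1.3,-2.4,0,0,0],[18,3.7,-1.8,-3.2,0,0,0],[18,4.5,-2.2,-4,0,0,0]])

```text
time_s: 19.0
ee_pos: [0.5887, -0.2101, 0.2163]
tool_rot: [0.995, 1.546, -0.109]
ft_force: [4.2, -2.6, 1.1]
width: 0.265
```

Run:
```python
from h import *
t=wl();circ2([1.2,2.4,3.6,4.8,6],[0,0,0,0,0])
```

```text
th 146.5 r 61.1 v -117.1 F(u,v,z) [5.  0.5 1.1] Ftan_resist 4.8 Frad 1.8 w 23.1 q [-0.08  0.68  0.92  1.67 -0.96  1.52  0.4 ] t 19.00
1.2 [18, 0.9, -0.2, -0.9 , 0.0, 0.0, 0.0 ]
2.4 [18, 1.7, -0.6, -1.8 , 0.0, 0.0, 0.0 ]
3.6 [18, 2.5, -1.1, -2.7 , 0.0, 0.0, 0.0 ]
4.8 [18, 3.3, -1.5, -3.6 , 0.0, 0.0, 0.0 ]
6 [18, 4.1, -1.9, -4.5 , 0.0, 0.0, 0.0 ]
```

Request:
send_rows(motion=[[18,0.9,-0.2,-0.9,0,0,0],[18,1.7,-0.6,-1.8,0,0,0],[18,2.5,-1.1,-2.7,0,0,0],[18,3.3,-1.5,-3.6,0,0,0],[18,4.1,-1.9,-4.5,0,0,0]])

```text
time_s: 19.62
ee_pos: [0.5843, -0.2067, 0.2131]
tool_rot: [0.995, 1.546, -0.11]
ft_force: [3.5, -4.1, -0.3]
width: 0.265
```

Run:
```python
from h import *
t=wl();circ2([1.2,2.4,3.6,4.8,6],[0,0,0,0,0])
a=capture("scene");c=cv2.resize(a[205:265,150:240],None,fx=8,fy=8,interpolation=cv2.INTER_CUBIC);cv2.imwrite("pics/a13.png",np.clip(c.astype(float)*1.7,0,255).astype(np.uint8)[:,:,::-1])
```

```text
th 152.6 r 61.1 v -117.1 F(u,v,z) [ 5.3 -1.1 -0.3] Ftan_resist 4.6 Frad 2.7 w 23.1 q [-0.09  0.67  0.92  1.69 -0.96  1.51  0.4 ] t 19.62
1.2 [18, 0.8, -0.1, -1.0 , 0.0, 0.0, 0.0 ]
2.4 [18, 1.6, -0.5, -2.0 , 0.0, 0.0, 0.0 ]
3.6 [18, 2.3, -0.9, -3.0 , 0.0, 0.0, 0.0 ]
4.8 [18, 3.0, -1.3, -4.0 , 0.0, 0.0, 0.0 ]
6 [18, 3.7, -1.6, -5.0 , 0.0, 0.0, 0.0 ]
```

View pics/a13.png

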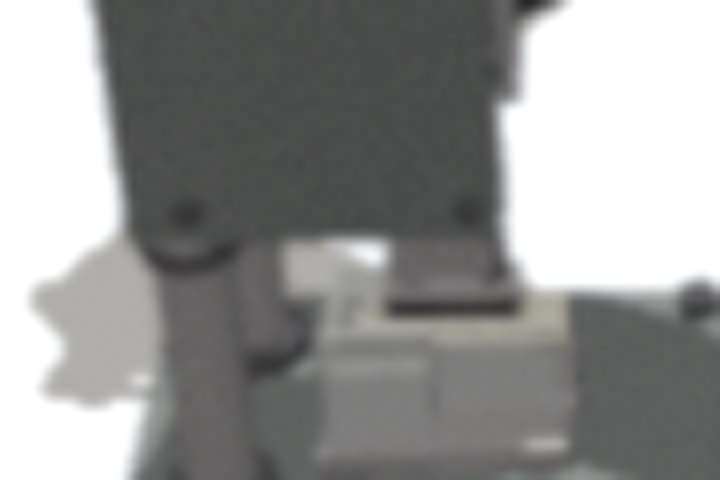

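Run:
```python
from h import *
for z in (.066,.07,.075,.08,.09): print(z,[((proj("scene",loc2w(x,y,z))-[150,205]+.5)*8).round() for x,y in((-.023,.009),(.023,.009),(-.023,-.009))])
```

```text
0.066 [array([528., 333.]), array([394., 334.]), array([532., 300.])]
0.07 [array([527., 323.]), array([393., 325.]), array([531., 291.])]
0.075 [array([526., 312.]), array([391., 313.]), array([530., 280.])]
0.08 [array([525., 300.]), array([390., 302.]), array([530., 268.])]
0.09 [array([524., 277.]), array([388., 278.]), array([528., 245.])]
```

Request:
send_rows(motion=[[18,0.8,-0.1,-1,0,0,0],[18,1.6,-0.5,-2,0,0,0],[18,2.3,-0.9,-3,0,0,0],[18,3,-1.3,-4,0,0,0],[18,3.7,-1.6,-5,0,0,0]])

```text
time_s: 20.3
ee_pos: [0.5807, -0.2041, 0.211]
tool_rot: [0.994, 1.542, -0.111]
ft_force: [5.4, -6.0, 2.4]
width: 0.263
```

Run:
```python
from h import *
t=wl();circ2([1.2,2.4,3.6,4.8,6],[0,0,0,0,0])
```

```text
th 157.2 r 61.1 v -117.1 F(u,v,z) [ 7.9 -1.5  2.4] Ftan_resist 8.3 Frad 0.8 w 22.9 q [-0.09  0.67  0.92  1.71 -0.96  1.5   0.41] t 20.30
1.2 [18, 0.8, -0.0, -1.1 , 0.0, 0.0, 0.0 ]
2.4 [18, 1.4, -0.4, -2.1 , 0.0, 0.0, 0.0 ]
3.6 [18, 2.1, -0.7, -3.1 , 0.0, 0.0, 0.0 ]
4.8 [18, 2.7, -1.1, -4.2 , 0.0, 0.0, 0.0 ]
6 [18, 3.3, -1.4, -5.3 , 0.0, 0.0, 0.0 ]
```

Request:
send_rows(motion=[[18,0.8,0,-1.1,0,0,0],[18,1.4,-0.4,-2.1,0,0,0],[18,2.1,-0.7,-3.1,0,0,0],[18,2.7,-1.1,-4.2,0,0,0],[18,3.3,-1.4,-5.3,0,0,0]])

```text
time_s: 20.92
ee_pos: [0.5777, -0.2018, 0.2096]
tool_rot: [0.992, 1.537, -0.113]
ft_force: [6.7, -6.4, 1.7]
width: 0.267
```

Run:
```python
from h import *
t=wl();circ2([1.2,2.4,3.6,4.8,6],[0,0,0,0,0])
```

```text
th 160.9 r 61.0 v -117.2 F(u,v,z) [ 9.2 -1.   1.7] Ftan_resist 9.2 Frad 1.4 w 23.2 q [-0.1   0.66  0.92  1.72 -0.96  1.49  0.41] t 20.93
1.2 [18, 0.8, -0.0, -1.1 , 0.0, 0.0, 0.0 ]
2.4 [18, 1.4, -0.3, -2.2 , 0.0, 0.0, 0.0 ]
3.6 [18, 1.9, -0.6, -3.3 , 0.0, 0.0, 0.0 ]
4.8 [18, 2.5, -0.9, -4.4 , 0.0, 0.0, 0.0 ]
6 [18, 3.0, -1.2, -5.5 , 0.0, 0.0, 0.0 ]
```

Request:
send_rows(motion=[[18,0.8,0,-1.1,0,0,0],[18,1.4,-0.3,-2.2,0,0,0],[18,1.9,-0.6,-3.3,0,0,0],[18,2.5,-0.9,-4.4,0,0,0],[18,3,-1.2,-5.5,0,0,0]])

```text
time_s: 21.55
ee_pos: [0.5745, -0.1995, 0.2085]
tool_rot: [0.99, 1.531, -0.116]
ft_force: [6.9, -5.8, 0.4]
width: 0.264
```

Run:
```python
from h import *
t=wl();circ2([1.2,2.4,3.6,4.8,6],[0,0,0,0,0])
```

```text
th 164.7 r 61.0 v -117.2 F(u,v,z) [ 9.  -0.4  0.4] Ftan_resist 8.8 Frad 2.0 w 23.0 q [-0.11  0.65  0.92  1.74 -0.96  1.48  0.42] t 21.55
1.2 [18, 0.7, 0.1, -1.1 , 0.0, 0.0, 0.0 ]
2.4 [18, 1.3, -0.2, -2.3 , 0.0, 0.0, 0.0 ]
3.6 [18, 1.8, -0.5, -3.4 , 0.0, 0.0, 0.0 ]
4.8 [18, 2.2, -0.8, -4.5 , 0.0, 0.0, 0.0 ]
6 [18, 2.7, -1.0, -5.7 , 0.0, 0.0, 0.0 ]
```

Request:
send_rows(motion=[[18,0.7,0.1,-1.1,0,0,0],[18,1.3,-0.2,-2.3,0,0,0],[18,1.8,-0.5,-3.4,0,0,0],[18,2.2,-0.8,-4.5,0,0,0],[18,2.7,-1,-5.7,0,0,0]])

```text
time_s: 22.18
ee_pos: [0.5718, -0.1975, 0.2077]
tool_rot: [0.987, 1.524, -0.119]
ft_force: [8.6, -8.0, -0.2]
width: 0.264
```

Run:
```python
from h import *
t=wl();circ2([1,2,3,4,5],[0,0,0,0,0])
```

```text
th 167.9 r 61.0 v -117.3 F(u,v,z) [11.7 -1.1 -0.2] Ftan_resist 11.4 Frad 2.6 w 23.0 q [-0.12  0.65  0.93  1.75 -0.96  1.46  0.42] t 22.18
1 [18, 0.6, 0.2, -1.0 , 0.0, 0.0, 0.0 ]
2 [18, 1.0, -0.0, -1.9 , 0.0, 0.0, 0.0 ]
3 [18, 1.4, -0.2, -2.9 , 0.0, 0.0, 0.0 ]
4 [18, 1.7, -0.4, -3.9 , 0.0, 0.0, 0.0 ]
5 [18, 2.1, -0.6, -4.9 , 0.0, 0.0, 0.0 ]
```

Request:
send_rows(motion=[[18,0.6,0.2,-1,0,0,0],[18,1,0,-1.9,0,0,0],[18,1.4,-0.2,-2.9,0,0,0],[18,1.7,-0.4,-3.9,0,0,0],[18,2.1,-0.6,-4.9,0,0,0]])

```text
time_s: 22.8
ee_pos: [0.5702, -0.1963, 0.2074]
tool_rot: [0.984, 1.516, -0.123]
ft_force: [9.7, -8.6, -0.4]
width: 0.268
```

Run:
```python
from h import *
t=wl();circ2([1,2,3,4,5],[0,0,0,0,0])
```

```text
th 169.7 r 61.0 v -117.3 F(u,v,z) [13.  -1.  -0.4] Ftan_resist 12.7 Frad 2.7 w 23.3 q [-0.12  0.64  0.93  1.76 -0.96  1.45  0.42] t 22.80
1 [18, 0.6, 0.2, -1.0 , 0.0, 0.0, 0.0 ]
2 [18, 1.0, 0.0, -2.0 , 0.0, 0.0, 0.0 ]
3 [18, 1.3, -0.2, -3.0 , 0.0, 0.0, 0.0 ]
4 [18, 1.6, -0.4, -3.9 , 0.0, 0.0, 0.0 ]
5 [18, 1.9, -0.5, -5.0 , 0.0, 0.0, 0.0 ]
```

Run:
```python
from h import *
circ2([2,4,5.5,6.5,7.5],[0,0,0,0,0])
```

```text
2 [18, 1.0, 0.0, -2.0 , 0.0, 0.0, 0.0 ]
4 [18, 1.6, -0.4, -3.9 , 0.0, 0.0, 0.0 ]
5.5 [18, 2.1, -0.6, -5.5 , 0.0, 0.0, 0.0 ]
6.5 [18, 2.4, -0.8, -6.5 , 0.0, 0.0, 0.0 ]
7.5 [18, 2.6, -0.9, -7.5 , 0.0, 0.0, 0.0 ]
```

Request:
send_rows(motion=[[18,1,0,-2,0,0,0],[18,1.6,-0.4,-3.9,0,0,0],[18,2.1,-0.6,-5.5,0,0,0],[18,2.4,-0.8,-6.5,0,0,0],[18,2.6,-0.9,-7.5,0,0,0]])

```text
time_s: 23.42
ee_pos: [0.567, -0.1939, 0.2069]
tool_rot: [0.98, 1.507, -0.128]
ft_force: [10.5, -9.5, -3.1]
width: 0.264
```

Run:
```python
from h import *
t=wl();circ2([1,2,3,4,5,6,7],[0]*7)
```

```text
th 173.5 r 60.9 v -117.4 F(u,v,z) [14.1 -1.2 -3.1] Ftan_resist 13.7 Frad 4.7 w 22.9 q [-0.13  0.63  0.93  1.78 -0.96  1.43  0.43] t 23.43
1 [18, 0.7, 0.3, -1.0 , 0.0, 0.0, 0.0 ]
2 [18, 0.9, 0.1, -2.0 , 0.0, 0.0, 0.0 ]
3 [18, 1.2, -0.1, -3.0 , 0.0, 0.0, 0.0 ]
4 [18, 1.5, -0.2, -4.0 , 0.0, 0.0, 0.0 ]
5 [18, 1.7, -0.4, -5.1 , 0.0, 0.0, 0.0 ]
6 [18, 1.9, -0.5, -6.1 , 0.0, 0.0, 0.0 ]
7 [18, 2.1, -0.6, -7.1 , 0.0, 0.0, 0.0 ]
```

Request:
send_rows(motion=[[18,0.9,0.1,-2,0,0,0],[18,1.4,-0.2,-3.6,0,0,0],[18,1.7,-0.4,-5.1,0,0,0],[18,1.8,-0.5,-5.8,0,0,0],[18,1.9,-0.5,-6.5,0,0,0]])

```text
time_s: 24.05
ee_pos: [0.5649, -0.1924, 0.2067]
tool_rot: [0.975, 1.498, -0.133]
ft_force: [11.6, -9.2, -4.3]
width: 0.264
```

Run:
```python
from h import *
t=wl();circ2([1,2,3,4,5,6,7],[0]*7)
```

```text
th 175.9 r 60.8 v -117.4 F(u,v,z) [14.8 -0.3 -4.3] Ftan_resist 14.4 Frad 5.4 w 23.0 q [-0.14  0.62  0.94  1.79 -0.96  1.42  0.43] t 24.05
1 [18, 0.7, 0.3, -1.0 , 0.0, 0.0, 0.0 ]
2 [18, 0.9, 0.2, -2.0 , 0.0, 0.0, 0.0 ]
3 [18, 1.1, 0.0, -3.0 , 0.0, 0.0, 0.0 ]
4 [18, 1.3, -0.1, -4.1 , 0.0, 0.0, 0.0 ]
5 [18, 1.5, -0.2, -5.1 , 0.0, 0.0, 0.0 ]
6 [18, 1.7, -0.3, -6.2 , 0.0, 0.0, 0.0 ]
7 [18, 1.8, -0.4, -7.2 , 0.0, 0.0, 0.0 ]
```

```bash
sed -i 's/^XA,ZA=.*/XA,ZA=.0027,.2615/' h.py
python3 - <<'E'
from h import *
t=wl();circ2([1,2,3,4,5,6,7],[0]*7)
E
```

```text
th 175.8 r 60.1 v -117.4 F(u,v,z) [14.8 -0.3 -4.3] Ftan_resist 14.4 Frad 5.4 w 23.0 q [-0.14  0.62  0.94  1.79 -0.96  1.42  0.43] t 24.05
1 [18, 1.3, -0.0, -0.8 , 0.0, 0.0, 0.0 ]
2 [18, 1.5, -0.2, -1.8 , 0.0, 0.0, 0.0 ]
3 [18, 1.7, -0.3, -2.8 , 0.0, 0.0, 0.0 ]
4 [18, 1.9, -0.4, -3.9 , 0.0, 0.0, 0.0 ]
5 [18, 2.1, -0.5, -4.9 , 0.0, 0.0, 0.0 ]
6 [18, 2.3, -0.6, -6.0 , 0.0, 0.0, 0.0 ]
7 [18, 2.4, -0.8, -7.0 , 0.0, 0.0, 0.0 ]
```

Request:
send_rows(motion=[[18,1.5,-0.2,-1.8,0,0,0],[18,1.8,-0.3,-3.3,0,0,0],[18,2.1,-0.5,-4.9,0,0,0],[18,2.2,-0.6,-5.5,0,0,0],[18,2.3,-0.6,-6,0,0,0]])

```text
time_s: 24.68
ee_pos: [0.5634, -0.1912, 0.2066]
tool_rot: [0.971, 1.487, -0.137]
ft_force: [10.5, -9.3, -1.7]
width: 0.268
```

Run:
```python
from h import *
t=wl();circ2([1,2,3,4,5,6,7],[0]*7)
```

```text
th 177.6 r 60.2 v -117.4 F(u,v,z) [14.  -1.  -1.7] Ftan_resist 13.9 Frad 2.3 w 23.3 q [-0.15  0.61  0.94  1.8  -0.96  1.4   0.43] t 24.68
1 [18, 1.2, 0.0, -0.9 , 0.0, 0.0, 0.0 ]
2 [18, 1.4, -0.1, -1.9 , 0.0, 0.0, 0.0 ]
3 [18, 1.5, -0.2, -2.9 , 0.0, 0.0, 0.0 ]
4 [18, 1.7, -0.3, -4.0 , 0.0, 0.0, 0.0 ]
5 [18, 1.9, -0.4, -5.0 , 0.0, 0.0, 0.0 ]
6 [18, 2.0, -0.5, -6.1 , 0.0, 0.0, 0.0 ]
7 [18, 2.1, -0.6, -7.1 , 0.0, 0.0, 0.0 ]
```

Run:
```python
from h import *
g,R=gp();u,v,k=axes(YAW);print("phi now",np.degrees(np.arctan2(-R[:,0]@u,-R[2,0])))
circ2([2,3.5,5,5.5,6],[1,2,3,3.5,4])
```

```text
phi now 10.993673647187666
2 [18, 1.4, -0.1, -1.8 , 0.008, 0.015, -0.0 ]
3.5 [18, 1.6, -0.3, -3.3 , 0.016, 0.031, -0.001 ]
5 [18, 1.9, -0.4, -4.8 , 0.025, 0.046, -0.001 ]
5.5 [18, 1.9, -0.5, -5.2 , 0.029, 0.054, -0.001 ]
6 [18, 2.0, -0.5, -5.7 , 0.033, 0.062, -0.002 ]
```

Request:
send_rows(motion=[[18,1.4,-0.1,-1.8,0.008,0.015,0],[18,1.6,-0.3,-3.3,0.016,0.031,0],[18,1.9,-0.4,-4.8,0.025,0.046,0],[18,1.9,-0.5,-5.2,0.029,0.054,0],[18,2,-0.5,-5.7,0.033,0.062,0]])

```text
time_s: 25.3
ee_pos: [0.5622, -0.1903, 0.2064]
tool_rot: [1.005, 1.536, -0.138]
ft_force: [12.2, -9.9, -2.4]
width: 0.264
```

Run:
```python
from h import *
t=wl();g,R=gp();u,v,k=axes(YAW);print("phi now",np.degrees(np.arctan2(-R[:,0]@u,-R[2,0])))
circ2([1,2,3,4,5,6],[.6,1.2,1.8,2.4,3,3.6])
```

```text
th 179.4 r 60.2 v -117.4 F(u,v,z) [15.7 -0.5 -2.4] Ftan_resist 15.6 Frad 2.6 w 23.0 q [-0.13  0.63  0.93  1.77 -0.95  1.46  0.4 ] t 25.30
phi now 14.275765430286823
1 [18, 1.2, 0.0, -0.8 , 0.005, 0.009, -0.0 ]
2 [18, 1.4, -0.1, -1.7 , 0.01, 0.018, -0.001 ]
3 [18, 1.6, -0.3, -2.7 , 0.015, 0.028, -0.001 ]
4 [18, 1.8, -0.4, -3.7 , 0.02, 0.037, -0.001 ]
5 [18, 2.0, -0.5, -4.7 , 0.025, 0.046, -0.001 ]
6 [18, 2.1, -0.6, -5.7 , 0.029, 0.055, -0.002 ]
```

Request:
send_rows(motion=[[18,1.4,-0.1,-2.5,0.005,0.009,0],[18,1.7,-0.3,-4,0.01,0.018,0],[18,2,-0.5,-5.2,0.015,0.028,0],[18,2.1,-0.6,-6,0.018,0.033,0],[18,2.2,-0.6,-6.6,0.02,0.037,0]])

```text
time_s: 25.92
ee_pos: [0.56, -0.1886, 0.2065]
tool_rot: [1.024, 1.561, -0.14]
ft_force: [11.7, -9.9, -1.2]
width: 0.268
```

Run:
```python
from h import *
t=wl();g,R=gp();u,v,k=axes(YAW);print("phi now",np.degrees(np.arctan2(-R[:,0]@u,-R[2,0])))
circ2([1,2,3,4,5,6],[.3,.6,.9,1.2,1.5,1.8])
```

```text
th -177.9 r 60.2 v -117.4 F(u,v,z) [15.3 -0.7 -1.2] Ftan_resist 15.3 Frad 0.7 w 23.3 q [-0.12  0.64  0.93  1.76 -0.95  1.48  0.38] t 25.93
phi now 15.954925535511947
1 [18, 1.2, 0.0, -0.8 , 0.002, 0.005, -0.0 ]
2 [18, 1.4, -0.1, -1.8 , 0.005, 0.009, -0.0 ]
3 [18, 1.6, -0.2, -2.8 , 0.007, 0.014, -0.0 ]
4 [18, 1.8, -0.4, -3.8 , 0.01, 0.018, -0.001 ]
5 [18, 2.0, -0.5, -4.9 , 0.012, 0.023, -0.001 ]
6 [18, 2.1, -0.6, -5.9 , 0.015, 0.028, -0.001 ]
```

Request:
send_rows(motion=[[18,1.4,-0.1,-2.5,0.002,0.005,0],[18,1.7,-0.3,-3.8,0.005,0.01,0],[18,2,-0.5,-4.9,0.007,0.014,0],[18,2.1,-0.6,-5.9,0.01,0.02,0],[18,2.2,-0.6,-6.6,0.015,0.028,0]])

```text
time_s: 26.55
ee_pos: [0.5575, -0.1868, 0.2066]
tool_rot: [1.037, 1.579, -0.142]
ft_force: [11.0, -9.5, -1.3]
width: 0.268
```

Run:
```python
from h import *
t=wl();g,R=gp();u,v,k=axes(YAW);print("phi now",np.degrees(np.arctan2(-R[:,0]@u,-R[2,0])))
circ2([1,2,3,4,5,6],[.0]*6)
a=capture("scene");c=cv2.resize(a[205:265,150:240],None,fx=8,fy=8,interpolation=cv2.INTER_CUBIC);cv2.imwrite("pics/a14.png",np.clip(c.astype(float)*1.7,0,255).astype(np.uint8)[:,:,::-1])
```

```text
th -174.8 r 60.2 v -117.5 F(u,v,z) [14.5 -0.9 -1.3] Ftan_resist 14.5 Frad -0.0 w 23.3 q [-0.12  0.65  0.93  1.76 -0.94  1.5   0.37] t 26.55
phi now 17.111953839552058
1 [18, 1.2, 0.1, -0.9 , 0.0, 0.0, 0.0 ]
2 [18, 1.4, -0.1, -1.9 , 0.0, 0.0, 0.0 ]
3 [18, 1.5, -0.2, -3.0 , 0.0, 0.0, 0.0 ]
4 [18, 1.7, -0.3, -4.0 , 0.0, 0.0, 0.0 ]
5 [18, 1.8, -0.4, -5.1 , 0.0, 0.0, 0.0 ]
6 [18, 1.9, -0.5, -6.1 , 0.0, 0.0, 0.0 ]
```

View pics/a14.png

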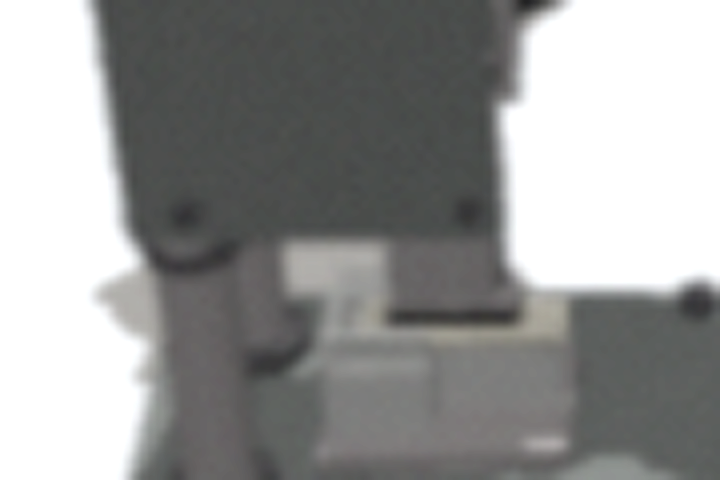

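Request:
send_rows(motion=[[18,1.4,-0.1,-2.2,0,0,0],[18,1.6,-0.2,-3.5,0,0,0],[18,1.8,-0.4,-5.1,0,0,0],[18,1.9,-0.4,-5.7,0,0,0],[18,1.9,-0.5,-6.1,0,0,0]])

```text
time_s: 27.22
ee_pos: [0.5551, -0.185, 0.207]
tool_rot: [1.032, 1.571, -0.145]
ft_force: [8.9, -10.0, -2.4]
width: 0.264
```

Run:
```python
from h import *
t=wl();g,R=gp();u,v,k=axes(YAW);print("phi now",np.degrees(np.arctan2(-R[:,0]@u,-R[2,0])))
circ2([1,2,3,4,5,6],[.0]*6)
```

```text
th -172.1 r 60.1 v -117.5 F(u,v,z) [13.2 -2.6 -2.4] Ftan_resist 13.4 Frad 0.5 w 23.0 q [-0.13  0.64  0.93  1.77 -0.94  1.49  0.37] t 27.23
phi now 16.541949149226667
1 [18, 1.2, 0.1, -0.9 , 0.0, 0.0, 0.0 ]
2 [18, 1.3, -0.0, -2.0 , 0.0, 0.0, 0.0 ]
3 [18, 1.4, -0.1, -3.0 , 0.0, 0.0, 0.0 ]
4 [18, 1.5, -0.2, -4.1 , 0.0, 0.0, 0.0 ]
5 [18, 1.6, -0.3, -5.2 , 0.0, 0.0, 0.0 ]
6 [18, 1.6, -0.3, -6.2 , 0.0, 0.0, 0.0 ]
```

Request:
send_rows(motion=[[18,1.3,0,-2,0,0,0],[18,1.4,-0.1,-3.5,0,0,0],[18,1.5,-0.2,-4.7,0,0,0],[18,1.6,-0.3,-5.2,0,0,0],[18,1.6,-0.3,-5.8,0,0,0]])

```text
time_s: 27.85
ee_pos: [0.5528, -0.1833, 0.2075]
tool_rot: [1.028, 1.564, -0.148]
ft_force: [9.7, -9.4, -2.3]
width: 0.268
```

Run:
```python
from h import *
t=wl();g,R=gp();u,v,k=axes(YAW);print("phi now",np.degrees(np.arctan2(-R[:,0]@u,-R[2,0])))
circ2([1,2,3,4,5,6],[.0]*6)
```

```text
th -169.3 r 60.1 v -117.5 F(u,v,z) [13.4 -1.6 -2.3] Ftan_resist 13.6 Frad -0.3 w 23.3 q [-0.14  0.63  0.93  1.78 -0.94  1.47  0.37] t 27.85
phi now 16.00655172453905
1 [18, 1.2, 0.1, -1.0 , 0.0, 0.0, 0.0 ]
2 [18, 1.2, 0.1, -2.0 , 0.0, 0.0, 0.0 ]
3 [18, 1.3, -0.0, -3.1 , 0.0, 0.0, 0.0 ]
4 [18, 1.3, -0.1, -4.2 , 0.0, 0.0, 0.0 ]
5 [18, 1.3, -0.1, -5.2 , 0.0, 0.0, 0.0 ]
6 [18, 1.3, -0.2, -6.3 , 0.0, 0.0, 0.0 ]
```

Request:
send_rows(motion=[[18,0.8,0.2,-2,0,0,0],[18,0.8,0.1,-3.5,0,0,0],[18,0.8,0,-4.5,0,0,0],[18,0.8,0,-5.2,0,0,0],[18,0.8,0,-5.8,0,0,0]])

```text
time_s: 28.48
ee_pos: [0.5499, -0.1811, 0.2084]
tool_rot: [1.024, 1.56, -0.151]
ft_force: [7.7, -7.3, -2.7]
width: 0.265
```

```bash
sed -i 's/phis,r=.061)/phis,r=.0604)/' h.py;python3 - <<'E'
from h import *
t=wl();g,R=gp();u,v,k=axes(YAW);print("phi now",np.degrees(np.arctan2(-R[:,0]@u,-R[2,0])))
circ2([1,2,3,4,5,6],[.0]*6)
E
```

```text
th -165.8 r 60.1 v -117.6 F(u,v,z) [10.5 -1.1 -2.7] Ftan_resist 10.9 Frad 0.1 w 23.1 q [-0.15  0.62  0.94  1.8  -0.94  1.46  0.37] t 28.48
phi now 15.633295139344854
1 [18, 0.7, 0.5, -1.1 , 0.0, 0.0, 0.0 ]
2 [18, 0.7, 0.5, -2.1 , 0.0, 0.0, 0.0 ]
3 [18, 0.6, 0.4, -3.2 , 0.0, 0.0, 0.0 ]
4 [18, 0.6, 0.4, -4.2 , 0.0, 0.0, 0.0 ]
5 [18, 0.6, 0.4, -5.3 , 0.0, 0.0, 0.0 ]
6 [18, 0.5, 0.4, -6.3 , 0.0, 0.0, 0.0 ]
```

Request:
send_rows(motion=[[18,0.7,0.4,-1.5,0,0,0],[18,0.6,0.4,-2.5,0,0,0],[18,0.6,0.4,-3.5,0,0,0],[18,0.6,0.4,-4.2,0,0,0],[18,0.6,0.4,-4.7,0,0,0]])

```text
time_s: 29.1
ee_pos: [0.5475, -0.1793, 0.2092]
tool_rot: [1.02, 1.557, -0.153]
ft_force: [5.1, -7.4, -1.9]
width: 0.264
```

Run:
```python
from h import *
t=wl();g,R=gp();u,v,k=axes(YAW);print("phi now",np.degrees(np.arctan2(-R[:,0]@u,-R[2,0])))
circ2([1,2,3,4,5,6],[.0]*6)
```

```text
th -162.8 r 60.1 v -117.6 F(u,v,z) [ 8.5 -2.8 -1.9] Ftan_resist 8.7 Frad -0.7 w 22.9 q [-0.15  0.61  0.94  1.8  -0.93  1.46  0.37] t 29.10
phi now 15.357888460217687
1 [18, 0.6, 0.6, -1.1 , 0.0, 0.0, 0.0 ]
2 [18, 0.5, 0.5, -2.1 , 0.0, 0.0, 0.0 ]
3 [18, 0.5, 0.5, -3.2 , 0.0, 0.0, 0.0 ]
4 [18, 0.4, 0.5, -4.2 , 0.0, 0.0, 0.0 ]
5 [18, 0.3, 0.5, -5.3 , 0.0, 0.0, 0.0 ]
6 [18, 0.2, 0.6, -6.3 , 0.0, 0.0, 0.0 ]
```

Request:
send_rows(motion=[[18,0.6,0.6,-1,0,0,0],[18,0.5,0.5,-2,0,0,0],[18,0.5,0.5,-2.8,0,0,0],[18,0.5,0.5,-3.5,0,0,0],[18,0.4,0.5,-4.2,0,0,0]])

```text
time_s: 29.72
ee_pos: [0.5451, -0.1775, 0.2102]
tool_rot: [1.017, 1.555, -0.155]
ft_force: [4.8, -6.0, -1.3]
width: 0.268
```

Run:
```python
from h import *
t=wl();g,R=gp();u,v,k=axes(YAW);print("phi now",np.degrees(np.arctan2(-R[:,0]@u,-R[2,0])))
circ2([1,2,3,4,5,6],[.0]*6)
```

```text
th -159.9 r 60.1 v -117.6 F(u,v,z) [ 7.5 -1.9 -1.3] Ftan_resist 7.5 Frad -1.3 w 23.3 q [-0.16  0.6   0.95  1.81 -0.93  1.45  0.37] t 29.73
phi now 15.168079176837304
1 [18, 0.6, 0.6, -1.1 , 0.0, 0.0, 0.0 ]
2 [18, 0.5, 0.6, -2.2 , 0.0, 0.0, 0.0 ]
3 [18, 0.3, 0.6, -3.2 , 0.0, 0.0, 0.0 ]
4 [18, 0.2, 0.7, -4.2 , 0.0, 0.0, 0.0 ]
5 [18, 0.0, 0.7, -5.3 , 0.0, 0.0, 0.0 ]
6 [18, -0.1, 0.7, -6.3 , 0.0, 0.0, 0.0 ]
```

Request:
send_rows(motion=[[18,0.6,0.6,-1,0,0,0],[18,0.5,0.6,-1.9,0,0,0],[18,0.4,0.6,-2.7,0,0,0],[18,0.3,0.6,-3.4,0,0,0],[18,0.2,0.7,-4,0,0,0]])

```text
time_s: 30.35
ee_pos: [0.5425, -0.1755, 0.2115]
tool_rot: [1.014, 1.554, -0.155]
ft_force: [3.3, -7.0, 0.7]
width: 0.267
```

Run:
```python
from h import *
t=wl();g,R=gp();u,v,k=axes(YAW);print("phi now",np.degrees(np.arctan2(-R[:,0]@u,-R[2,0])))
circ2([1,2,3,4,5,6],[.0]*6)
```

```text
th -156.5 r 60.1 v -117.6 F(u,v,z) [ 6.8 -3.6  0.7] Ftan_resist 6.0 Frad -3.4 w 23.3 q [-0.17  0.6   0.95  1.82 -0.92  1.45  0.37] t 30.35
phi now 15.07799340779929
1 [18, 0.5, 0.7, -1.1 , 0.0, 0.0, 0.0 ]
2 [18, 0.3, 0.7, -2.1 , 0.0, 0.0, 0.0 ]
3 [18, 0.1, 0.8, -3.2 , 0.0, 0.0, 0.0 ]
4 [18, -0.1, 0.8, -4.2 , 0.0, 0.0, 0.0 ]
5 [18, -0.3, 0.9, -5.3 , 0.0, 0.0, 0.0 ]
6 [18, -0.5, 0.9, -6.3 , 0.0, 0.0, 0.0 ]
```

Request:
send_rows(motion=[[18,0.2,0.8,-0.9,0,0,0],[18,0,0.8,-1.7,0,0,0],[18,-0.1,0.9,-2.4,0,0,0],[18,-0.2,0.9,-3,0,0,0],[18,-0.3,0.9,-3.5,0,0,0]])

```text
time_s: 30.98
ee_pos: [0.5398, -0.1735, 0.2132]
tool_rot: [1.012, 1.555, -0.155]
ft_force: [2.5, -4.3, 0.4]
width: 0.27
```

Run:
```python
from h import *
t=wl();g,R=gp();u,v,k=axes(YAW);print("phi now",np.degrees(np.arctan2(-R[:,0]@u,-R[2,0])))
circ2([1,2,3,4,5,6],[.0]*6)
```

```text
th -152.9 r 60.1 v -117.7 F(u,v,z) [ 4.6 -1.9  0.4] Ftan_resist 3.9 Frad -2.5 w 23.5 q [-0.17  0.59  0.95  1.83 -0.92  1.44  0.37] t 30.98
phi now 15.109896885988665
1 [18, 0.5, 0.7, -1.1 , 0.0, 0.0, 0.0 ]
2 [18, 0.3, 0.8, -2.2 , 0.0, 0.0, 0.0 ]
3 [18, 0.0, 0.9, -3.2 , 0.0, 0.0, 0.0 ]
4 [18, -0.2, 0.9, -4.2 , 0.0, 0.0, 0.0 ]
5 [18, -0.5, 1.0, -5.2 , 0.0, 0.0, 0.0 ]
6 [18, -0.8, 1.1, -6.2 , 0.0, 0.0, 0.0 ]
```

Request:
send_rows(motion=[[18,0.2,0.8,-0.6,0,0,0],[18,0.1,0.8,-1.1,0,0,0],[18,0.1,0.8,-1.6,0,0,0],[18,0,0.8,-2,0,0,0],[18,0,0.8,-2.4,0,0,0]])

```text
time_s: 31.6
ee_pos: [0.5379, -0.172, 0.2145]
tool_rot: [1.011, 1.556, -0.155]
ft_force: [1.4, -6.5, 3.5]
width: 0.265
```

Run:
```python
from h import *
t=wl();g,R=gp();u,v,k=axes(YAW);print("phi now",np.degrees(np.arctan2(-R[:,0]@u,-R[2,0])))
circ2([0,1,2,3],[.0]*4)
```

```text
th -150.2 r 60.1 v -117.7 F(u,v,z) [ 5.  -4.3  3.5] Ftan_resist 2.6 Frad -5.5 w 23.1 q [-0.18  0.59  0.96  1.83 -0.92  1.44  0.37] t 31.60
phi now 15.145283711288373
0 [18, 0.6, 0.6, -0.1 , 0.0, 0.0, 0.0 ]
1 [18, 0.4, 0.7, -1.1 , 0.0, 0.0, 0.0 ]
2 [18, 0.1, 0.8, -2.1 , 0.0, 0.0, 0.0 ]
3 [18, -0.1, 0.9, -3.1 , 0.0, 0.0, 0.0 ]
```

Request:
send_rows(motion=[[18,0,0,0,0,0,0],[18,0,0,0,0,0,0],[18,0,0,0,0,0,0]])

```text
time_s: 31.98
ee_pos: [0.5375, -0.1718, 0.2147]
tool_rot: [1.011, 1.557, -0.154]
ft_force: [-0.0, -2.6, 4.8]
width: 0.267
```

Run:
```python
from h import *
wl()
```

```text
th -149.8 r 60.1 v -117.7 F(u,v,z) [ 1.6 -2.1  4.8] Ftan_resist -1.1 Frad -4.9 w 23.2 q [-0.18  0.59  0.96  1.83 -0.92  1.44  0.37] t 31.98
```

Request:
send_rows(motion=[[24,0,0,0,0,0,0],[30,0,0,0,0,0,0],[40,0,0,0,0,0,0],[50,0,0,0,0,0,0]])

```text
time_s: 32.48
ee_pos: [0.5372, -0.1711, 0.2142]
tool_rot: [1.012, 1.559, -0.154]
ft_force: [-0.2, -0.6, 0.2]
width: 0.493
```

Run:
```python
from h import *
wl();g,R=gp();u,v,k=axes(YAW);Rt=R.T;print("u,v,k in tool",(Rt@u).round(2),(Rt@v).round(2),(Rt@k).round(2))
a=capture("scene");c=cv2.resize(a[120:220,150:250],None,fx=6,fy=6,interpolation=cv2.INTER_CUBIC);cv2.imwrite("pics/a15.png",np.clip(c.astype(float)*1.7,0,255).astype(np.uint8)[:,:,::-1])
b=capture("top");d=cv2.resize(b[130:210,270:350],None,fx=7,fy=7,interpolation=cv2.INTER_CUBIC);cv2.imwrite("pics/b15.png",np.clip(d.astype(float)*1.7,0,255).astype(np.uint8)[:,:,::-1])
```

```text
th -149.5 r 60.9 v -117.4 F(u,v,z) [ 0.2 -0.6  0.2] Ftan_resist 0.0 Frad -0.3 w 42.9 q [-0.18  0.59  0.96  1.83 -0.92  1.45  0.37] t 32.48
u,v,k in tool [-0.24  0.16  0.96] [ 0.46  0.89 -0.03] [-0.86  0.43 -0.28]
```

View pics/a15.png

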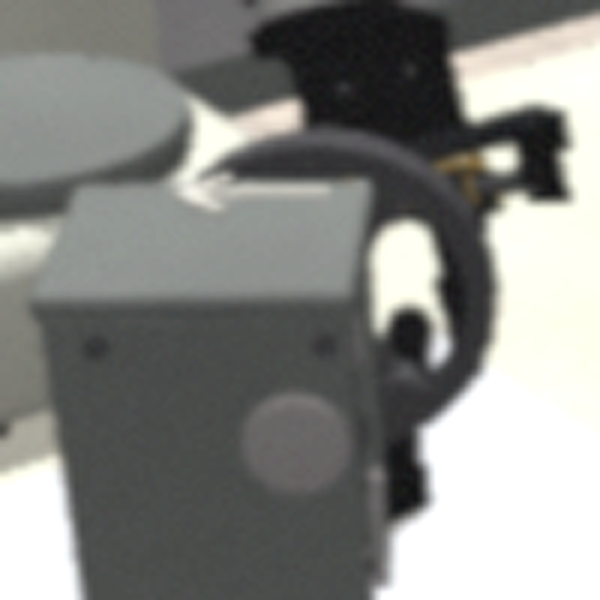

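View pics/b15.png

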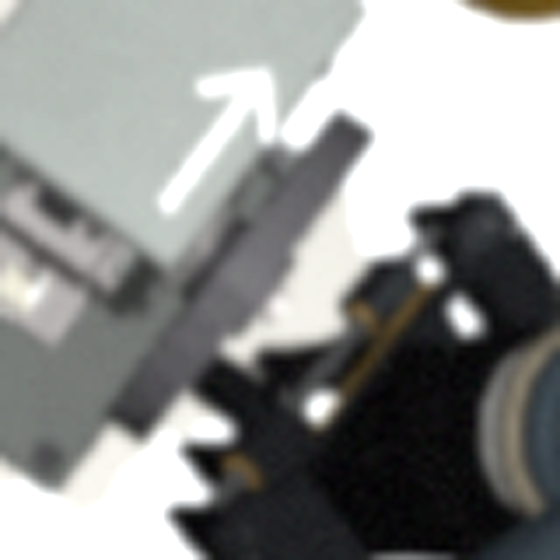

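Request:
send_rows(motion=[[55,-5,0,0,0,0,0],[55,-20,0,0,0,0,0],[55,-45,0,0,0,0,0],[55,-80,0,0,0,0,0],[55,-120,0,0,0,0,0]])

```text
time_s: 33.2
ee_pos: [0.5261, -0.2331, 0.3191]
tool_rot: [1.011, 1.558, -0.155]
ft_force: [-0.0, -0.3, -0.2]
width: 0.636
```

Run:
```python
from h import *
wl();print(state()["ft_force"])
a=capture("scene");
for n,(y0,y1,x0,x1,f) in {"w":(120,220,150,250,6),"n":(205,265,150,240,8)}.items():
    c=cv2.resize(a[y0:y1,x0:x1],None,fx=f,fy=f,interpolation=cv2.INTER_CUBIC);cv2.imwrite(f"pics/a16{n}.png",np.clip(c.astype(float)*1.7,0,255).astype(np.uint8)[:,:,::-1])
b=capture("top");d=cv2.resize(b[130:210,270:350],None,fx=7,fy=7,interpolation=cv2.INTER_CUBIC);cv2.imwrite("pics/b16.png",np.clip(d.astype(float)*1.7,0,255).astype(np.uint8)[:,:,::-1])
cv2.imwrite("pics/b16f.png",b[:,:,::-1])
```

```text
th -2.4 r 52.5 v -173.4 F(u,v,z) [ 0.2 -0.3 -0.2] Ftan_resist -0.1 Frad -0.2 w 55.3 q [-0.1   0.52  1.01  1.66 -0.82  1.64  0.3 ] t 33.20
[-0.04700512 -0.31330172 -0.23125769]
```

View pics/a16w.png

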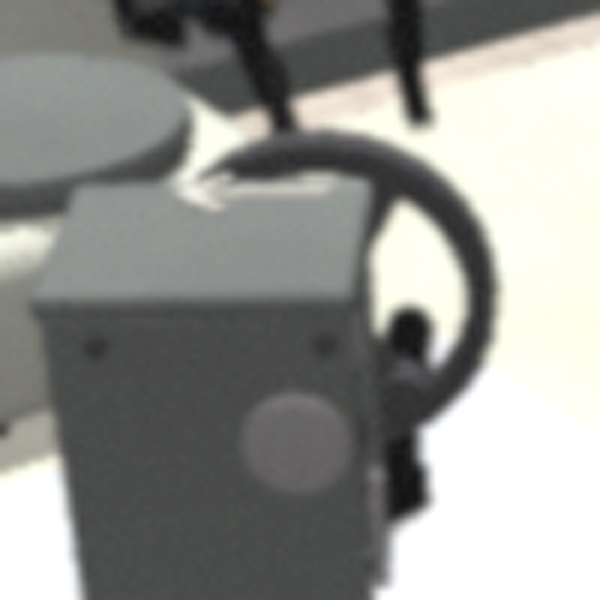

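View pics/a16n.png

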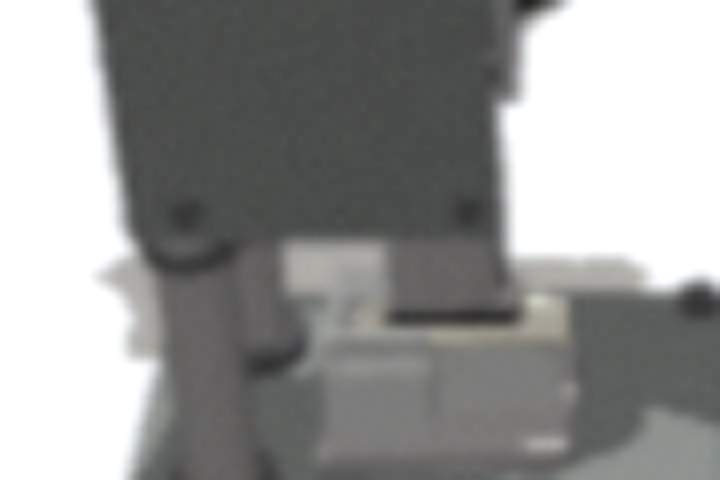

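View pics/b16.png

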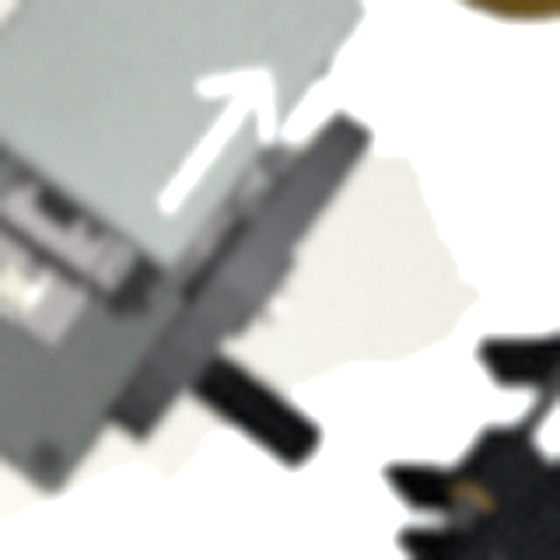

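Run:
```python
from h import *
print(sign_off()); s=state();print(s["time_s"],s["ft_force"])
```

```text
the job is handed in; nothing more can be done
None
the job is handed in; nothing more can be done
```

I laid the unclosed cassette in the nest, wound the wheel to what I judge is 5–9° past dead centre, let go and handed the job in at about 33 s. No verdict came back.

- **Picking and placing:** The unclosed cassette was the second in the row from the low-y end of the rack. Its top triangulated at about 42 mm against about 38 mm for the others. I gripped its front end with the gripper leaning back. It went into the nest between the rails, about 1–2 mm from centre in the pictures, and was released there with the ram still up.
- **Winding:** The wheel turned about 187° in total.
    - The effort peaked at about 15 N with the grip at 180° and fell to 6.0 N at 203.5° and 2.6 N at 210°, where I stopped.
    - The drop per degree matched what you described.
- **After letting go:** Tool force read about zero. The grip stood in the same place in two pictures about 0.7 s apart, the ram was down on the cassette, and the gripper was about 120 mm clear.

**Uncertain or in disagreement:**
- **Stop angle:** It is inferred from the force curve and could be off by a few degrees. The peak read 1–2 N above the range you gave, so dead centre (taken as about 201–205°) is not exact.
- **Cover closure:** I judged it only from the effort peak and the low punch in the picture, not from a measurement.
- **Other items:** I did not measure the other cassettes, the bottles, the tip box or the label roll again at the end. I felt no contact with any of them.

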